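# Load the indexed microscope stage and lock it at the first picture position

## Task

Get this lot ready for its picture: lay the round coin capsule flat in the small nest of the microscope stage's sledge, and the black coin case and the stack of card coin holders flat in the two larger nests, one each, without dropping them. Then pull the sledge's locking knob up, slide the sledge to the next hole of the bar so that the capsule lies under the microscope, and let the pin all the way down into that hole; finish while still holding the knob in the fingers with the pin home, because the picture is taken then. Do not touch the microscope, and leave the loupe and the tweezers where they are.

Things in the scene. Friction and masses are not known exactly. Their poses are not given: they have to be found in the camera images.
- capsule_centre (a point): clear round coin capsule, disc 40 mm across and 7 mm high, 15 g, at the start lying on the mouse pad (2.6 mm thick); its origin is at its centre, half-way up; z points up while it lies flat
- case_centre (a point): small closed black coin case, 45 x 52 x 14 mm (x, y, z), lid fixed, about 35 g, at the start lying on the desk; its origin is at its centre, half-way up; z points up while it lies flat
- holders_centre (a point): stack of white square card coin holders stuck together as one block, 50 x 50 mm and 16 mm high (edges of some cards 1 mm more), about 30 g, at the start lying on the desk; its origin is at its centre, half-way up; z points up while it lies flat
- coin_capsule: the same capsule; origin at the centre of its underside
- coin_case: the same case; origin at the centre of its underside
- card_holders: the same card stack; origin at the centre of its underside
- stage: fixed microscope stage: dark base plate 170 x 460 x 6 mm with two guide rods, end blocks to 30 mm high and, along its near edge, a steel index bar (top 22 mm above the desk) with four 10.5 mm holes in a row; origin under the centre of the base; x points away from the robot across the plate, y along the guide rods towards the robot's left, the way the sledge slides; z up. Its yaw varies by about 5 degrees either way
- nest_small (a point): centre of the floor of the small nest, the one nearest the microscope (y end of the sledge), moves with the sledge; axes as the stage's. All nest floors are 34 mm above the desk and their walls 12 mm high. This nest is 48 mm long in y; in x the only walls are corner lips 38 mm apart, with a 30 mm wide gap for a finger in the middle of its near and far side, so a 40 mm disc has about 4 mm of play
- nest_middle (a point): centre of the floor of the middle nest: 60 x 60 mm inside, with a 36 mm wide finger gap in the middle of its near and far side (-x and +x); gripping the things across x lets the fingers pass through these gaps. A 3 mm wall divides it from the end nest and a 9 mm one from the small nest; the sledge plate goes on 17 mm past the near and far lips, at nest floor height
- nest_end (a point): centre of the floor of the end nest, furthest from the microscope; the same size as the middle nest
- knob (a point): centre of the black grooved locking knob on the ear at the sledge's near side: upright cylinder 24 mm across and 21 mm high, top 65 mm above the desk when the pin is down, free all round; under it a 17 mm thick, 10 mm high neck stands on the ear (ear top 34 mm above the desk). The point moves up with the knob and along with the sledge; it lies 87 mm from the nests in -x
- plunger (a joint): height of the knob and its pin, m: 0 = pin fully down, 0.015 = fully up. A spring presses it down with 4 N at the bottom and 8 N at the top. In a hole the pin (8 mm, round nose) reaches 10 mm deep: above 0.010 it is clear of the bar and the sledge can slide; let go between holes, the nose rides on the bar and drops into a hole when within about 2 mm of it
- sledge (a joint): travel of the sledge along the stage's y, m: 0 = loading hole (start), 0.100 = next hole, capsule nest under the lens, then 0.163 and 0.226. Runs with 1.5 N friction and stays where it is left; about 1 mm of play when the pin is home
- lens_spot (a point): fixed point straight under the microscope's lens, at the height of a capsule in the nest (38 mm above the desk)
- microscope: fixed upright digital microscope: 33 to 41 mm thick black barrel over lens_spot, from 85 to 200 mm above the desk, with a short arm back to a 16 mm steel column 83 mm further in x (200 mm high, cable behind it to 220 mm); origin and axes are the stage's. At the start it stands 100 mm beyond the small nest in y, so come to that nest from the robot's side or from above, not over the microscope
- folding_loupe: small folding loupe 37 x 26 x 23 mm on the desk; a bystander; origin at the centre of its underside
- coin_tweezers: tweezers 15 x 125 x 9 mm lying on the desk, long side along its y; a bystander; origin at the centre of its underside

How it is judged:
By the outcome, as a careful person would: the job done as asked, in the order asked, and still so for the second after the job is handed in, while the arm keeps its last pose, push and grip.
It also fails if it takes over 72 s, if anything falls off the work surface, if the arm or the gripper's body presses on something with over 40 N, if the wrist force passes 120 N, or if a joint passes its speed limit or range.

## Robot

A 6-joint arm with a two-finger parallel gripper is mounted at the origin on a cart in front of the work surface, level with it; the furniture and walls round the work are solid. World frame = base frame: x ahead of the robot, y to its left, z up, the work surface at z = 0. Lengths are in m, angles in rad, forces in N, time in s.
With the tool pointing down it reaches from about 0.375 to 0.9 m from the base axis. Payload 3.1 kg.
Tool frame: the origin (TCP) lies between the finger pads; the fingertips stand 19 mm ahead of it and the grasp point (between the pads) is the TCP; z points along the fingers, y is the direction in which the jaws open and shut (so a half turn about z gives the same grasp; the last joint's range is limited). The gripper opens to 87 mm and grips with 3 to 60 N. Pads are 19 mm wide; open, the fingers measure 117 mm over their backs; the gripper's body (75 mm by 190 mm) begins 51 mm behind the grasp point.
Start: joints at [1.117, 0.527, 1.433, -0, 1.181, -0.178], TCP at [0.17, 0.601, 0.242] pointing down, gripper open.
Joint ranges: [-3.08, 3.08], [-0.75, 2.2], [0.22, 2.44], [-1.43, 4.57], [0, 2.65], [-2.85, 2.85]. Speed limits (rad/s): [2.79, 2.79, 3.14, 3.14, 3.14, 3.14].

## Interface

Orientations are given as [roll, pitch, yaw] about the fixed x, y, z axes, in that order (R = Rz(yaw) Ry(pitch) Rx(roll)).
In Python, from cell import monitor, imaging, manip gives the robot as it stands.
- The arm moves only by the shell command python3 -m handwheel 'ROWS' [FORCE]. ROWS is JSON, a list of rows, each a list of 7 numbers: the turn, a rotation vector about the tool's x, y, z in degrees, then the shift along the tool's x, y, z in cm, then the closure, from 0 (fully open) to 1 (shut). A call has exactly 8 rows; each row is the pose to reach, as a shift and turn from the pose commanded when the call began, along the tool's axes at that moment; what a row does not reach only later rows make up. A row lasts 1/10 s, in which the tool goes at most 50 mm and 8.59 degrees, less where a joint would pass 70% of its speed; a pose out of reach is approached as far as the arm can. A call with a gripper value outside its range is refused whole. The fingers move at their own pace and stop on an object; FORCE is the grip in N (left out, the last holds). Time passes only in rows, so rows that repeat a pose let the fingers close, or fill a call up. It gives the time, the measured TCP pose, the force and the opening at its end, in the units of the state.
- monitor.observe(): the state, without advancing time (a new reading comes with each control period).
- imaging.capture(name): name is "scene" or "side" or "wrist"; returns the picture (384x512x3 uint8, blue, green, red); there is no depth.
- imaging.camera_params(name): a dict with "K" (3x3 intrinsics, pixels), "pose" (4x4, takes a point from camera to world coordinates). Camera axes: x right, y down, z forward; pixel columns grow to the right and rows downward; lengths in m; the calibration is good to about 2 mm. The wrist camera is an equidistant fisheye: a pixel r from the principal point sees the ray r / f radians off the axis. A picture is of the moment at which its call begins: read the wrist's pose just before it. camera_params takes no time and is no camera call; for the wrist camera it gives the pose at the moment of the call.
- manip.sign_off(): hands the job in, once; it reports no verdict.
The state is a dict: "clock": time; "qpos": joint angles; "qvel": joint speeds; "joint_efforts": joint torques, N m; "eef_pos": TCP position; "eef_rot": TCP orientation; "wrist_force": force on the tool from outside, world axes, zero at the start; "moment": the same for the moment, N m; "opening": finger opening in m.
Only numpy, scipy, OpenCV 4.12 (cv2) and the standard library are available. Lean on these libraries where they do the work, as an engineer would, in place of code of your own. Each camera call takes 0.05 s, during which the arm holds its last target.

## Working session

There is one attempt and no reset: what is moved stays moved. The work goes in short steps, Python scripts to look and compute and a shell command to move; the robot and the scene stay as the last step left them, time stands still between calls to the robot, and variables do not carry over. Pictures are saved under pics/ and viewed, and the job is handed in when it is done.

```bash
ls; mkdir -p pics; python3 - <<'E'
from cell import monitor, imaging, manip
import cv2
print(monitor.observe())
for n in ["scene","side","wrist"]:
    p=imaging.camera_params(n); print(n,p)
    cv2.imwrite(f"pics/{n}0.png",imaging.capture(n))
E
```

```text
pics
{'clock': 0.0, 'qpos': array([ 1.11649850e+00,  5.28483004e-01,  1.43387167e+00, -1.89498036e-05,
        1.18139420e+00, -1.78505524e-01]), 'qvel': array([-1.21118786e-03, -3.28619766e-04,  1.98759412e-03, -8.98219048e-05,
        7.14889951e-04, -7.37860950e-04]), 'joint_efforts': array([ 3.61648426e-05, -4.40047538e+01, -1.76592511e+01,  6.33177278e-02,
        5.82285156e-02, -1.55190119e-04]), 'eef_pos': array([0.16987103, 0.60076795, 0.24057099]), 'eef_rot': array([-3.13946759e+00, -3.65618502e-04,  2.86580718e+00]), 'wrist_force': array([-0.19708954, -0.22164482, -0.09288351]), 'moment': array([-0.02674384, -0.02972371, -0.05000998]), 'opening': 0.08691104744001767}
scene {'K': array([[452.51965659,   0.        , 253.01895331],
       [  0.        , 452.51965659, 188.80155531],
       [  0.        ,   0.        ,   1.        ]]), 'pose': array([[ 0.58224701, -0.54743907,  0.60108143, -0.05062008],
       [-0.81289019, -0.40479011,  0.41875351, -0.53541664],
       [ 0.01406979, -0.73243118, -0.68069568,  0.67552717],
       [ 0.        ,  0.        ,  0.        ,  1.        ]])}
side {'K': array([[478.43525605,   0.        , 252.4488722 ],
       [  0.        , 478.43525605, 195.18268771],
       [  0.        ,   0.        ,   1.        ]]), 'pose': array([[-0.52522689, -0.57567962,  0.62668149, -0.15185417],
       [-0.85081242,  0.3690737 , -0.37403587,  0.22732558],
       [-0.01596683, -0.72964209, -0.6836428 ,  0.79801621],
       [ 0.        ,  0.        ,  0.        ,  1.        ]])}
wrist {'K': array([[297.31863964,   0.        , 258.24766652],
       [  0.        , 297.31863964, 198.61180294],
       [  0.        ,   0.        ,   1.        ]]), 'pose': array([[ 0.27239384,  0.92957737,  0.24836969,  0.10240013],
       [ 0.96218437, -0.26271034, -0.07200361,  0.62130867],
       [-0.00168364,  0.25859077, -0.9659855 ,  0.38405596],
       [ 0.        ,  0.        ,  0.        ,  1.        ]])}
```

View pics/scene0.png

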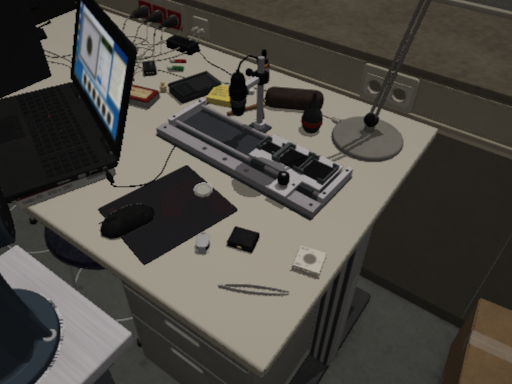

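View pics/side0.png

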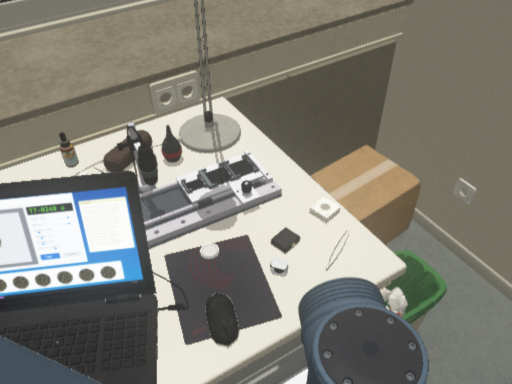

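View pics/wrist0.png

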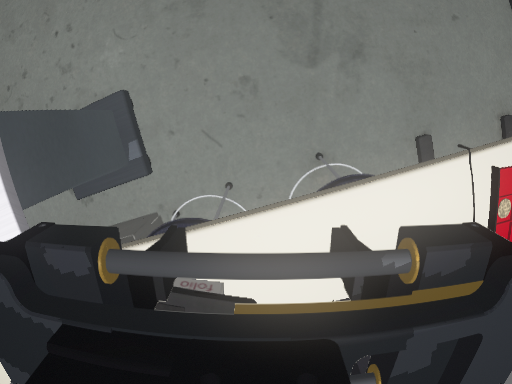

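```bash
cat > h.py <<'E'
import numpy as np, cv2
from cell import imaging
def ray(n,uv,p=None):
    p=p or imaging.camera_params(n); K=p["K"];T=p["pose"]
    x=(uv[0]-K[0,2])/K[0,0]; y=(uv[1]-K[1,2])/K[1,1]
    if n=="wrist":
        r=np.hypot(x,y); d=np.array([np.sin(r)*x/r,np.sin(r)*y/r,np.cos(r)]) if r>1e-9 else np.array([0,0,1.])
    else: d=np.array([x,y,1.])
    d=T[:3,:3]@d; return T[:3,3],d/np.linalg.norm(d)
def onz(n,uv,z,p=None):
    o,d=ray(n,uv,p); return o+d*(z-o[2])/d[2]
def proj(n,P,p=None):
    p=p or imaging.camera_params(n); K=p["K"];T=p["pose"]
    c=T[:3,:3].T@(np.asarray(P)-T[:3,3])
    if n=="wrist":
        th=np.arctan2(np.hypot(c[0],c[1]),c[2]); s=th/np.hypot(c[0],c[1]); x,y=c[0]*s,c[1]*s
    else: x,y=c[0]/c[2],c[1]/c[2]
    return np.array([K[0,0]*x+K[0,2],K[1,1]*y+K[1,2]])
def crop(src,dst,x0,y0,x1,y1,s):
    im=cv2.imread(src)[y0:y1,x0:x1]; im=cv2.resize(im,None,fx=s,fy=s,interpolation=cv2.INTER_CUBIC)
    cv2.imwrite(dst,im)
E
python3 - <<'E'
from h import *
crop("pics/scene0.png","pics/s0a.png",150,90,350,240,4)
crop("pics/scene0.png","pics/s0b.png",180,170,340,290,5)
crop("pics/side0.png","pics/d0a.png",120,140,360,320,3)
for n,uv,z in [("scene",(204,187),.0096),("side",(209,250),.0096),("scene",(243,238),.014),("side",(286,239),.014),("scene",(309,259),.016),("side",(325,208),.016),("scene",(283,174),.065),("side",(247,182),.065),("side",(125,195),0.2),("scene",(115,140),.05)]:
    print(n,uv,onz(n,uv,z).round(4))
E
```

```text
scene (204, 187) [ 0.4789 -0.037   0.0096]
side (209, 250) [ 0.4745 -0.0347  0.0096]
scene (243, 238) [ 0.4092 -0.1938  0.014 ]
side (286, 239) [ 0.4084 -0.1898  0.014 ]
scene (309, 259) [ 0.4388 -0.3229  0.016 ]
side (325, 208) [ 0.4373 -0.3192  0.016 ]
scene (283, 174) [ 0.5615 -0.1834  0.065 ]
side (247, 182) [ 0.5648 -0.1865  0.065 ]
side (125, 195) [0.5234 0.0974 0.2   ]
scene (115, 140) [0.4475 0.1978 0.05  ]
```

View pics/s0a.png

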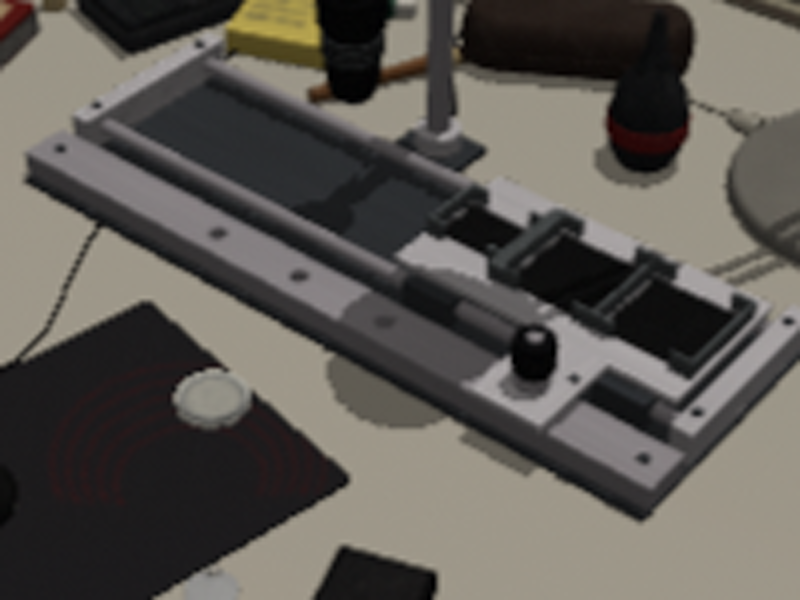

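View pics/s0b.png

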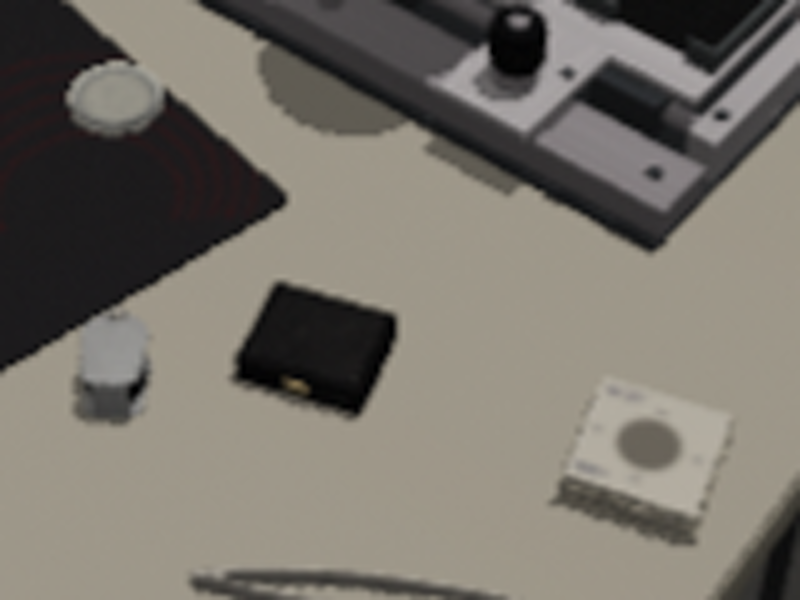

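View pics/d0a.png

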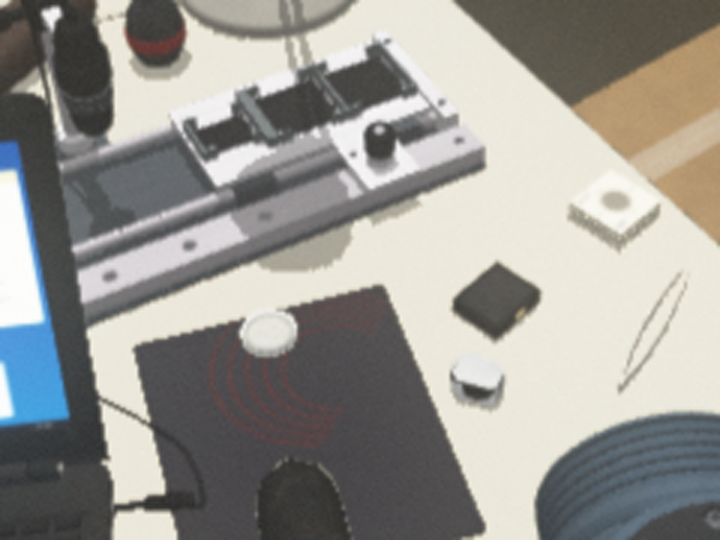

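```bash
cat >> h.py <<'E'
def tri(obs,cams=None):
    A=np.zeros((3,3));b=np.zeros(3);R=[]
    for n,uv in obs:
        o,d=ray(n,uv); M=np.eye(3)-np.outer(d,d); A+=M;b+=M@o
    P=np.linalg.solve(A,b)
    return P.round(4),[ (proj(n,P)-uv).round(1).tolist() for n,uv in obs]
E
python3 - <<'E'
from h import *
S=[(218,233),(298,276),(384,321)];D=[(110,276),(189,245),(265,216)]
for s,d in zip(S,D):
    s=(150+s[0]/4,90+s[1]/4); d=(120+d[0]/3,140+d[1]/3)
    print("hole",tri([("scene",s),("side",d)]), onz("scene",s,.022).round(4),onz("side",d,.022).round(4))
print("laptop corner",tri([("scene",(130,65)),("side",(138,178))]))
crop("pics/scene0.png","pics/s1.png",240,120,360,210,6)
crop("pics/side0.png","pics/d1.png",170,140,290,230,6)
# contours
import cv2
sc=cv2.imread("pics/scene0.png");sd=cv2.imread("pics/side0.png")
E
```

```text
hole (array([0.5752, 0.0419, 0.019 ]), [[0.0, -0.0], [0.0, 0.0]]) [0.5723 0.0393 0.022 ] [0.5725 0.0426 0.022 ]
hole (array([ 0.5717, -0.0208,  0.0195]), [[0.0, -0.1], [0.0, 0.1]]) [ 0.569  -0.0229  0.022 ] [ 0.5697 -0.0201  0.022 ]
hole (array([ 0.5689, -0.0837,  0.0191]), [[-0.0, 0.0], [-0.0, -0.0]]) [ 0.5664 -0.0856  0.022 ] [ 0.5661 -0.0825  0.022 ]
laptop corner (array([0.4445, 0.0844, 0.2823]), [[1.7, -4.5], [2.0, 5.0]])
```

View pics/s1.png

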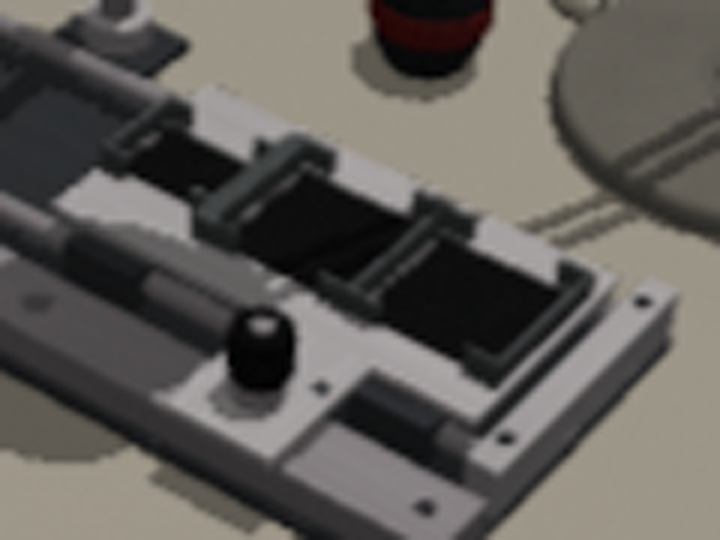

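View pics/d1.png

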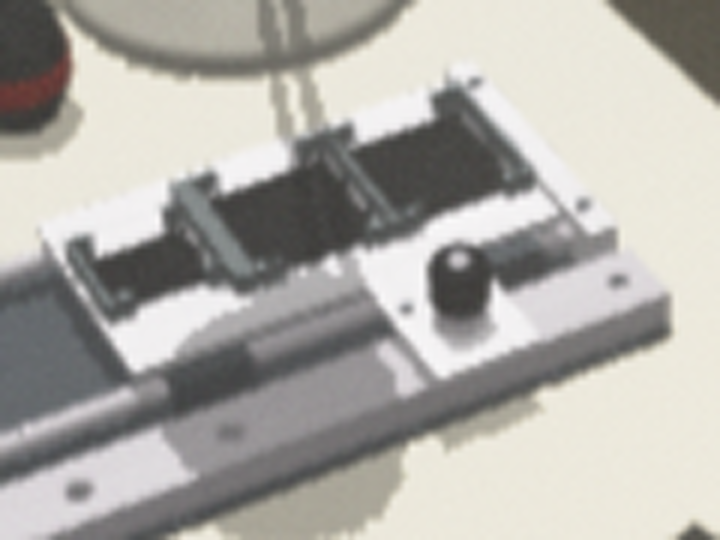

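```bash
python3 - <<'E'
from h import *
ys=np.array([0.0495,0.9988]);xs=np.array([.9988,-.0495]);k=np.array([.5613,-.1839])
for nm,s,d in [("9wall",(262,175),(218,230)),("div",(400,252),(368,180)),("end",(535,318),(487,137)),("small",(148,128),(100,275)),("knobtop",(263,322),(458,260))]:
    z=.065 if nm=="knobtop" else .046
    s=(240+s[0]/6,120+s[1]/6); d=(170+d[0]/6,140+d[1]/6)
    a=onz("scene",s,z);b=onz("side",d,z)
    print(nm,tri([("scene",s),("side",d)]),a.round(4),b.round(4),"stage x,y rel knob:",[(round(float((q[:2]-k)@xs)*1e3,1),round(float((q[:2]-k)@ys)*1e3,1)) for q in (a,b)])
sc=cv2.imread("pics/scene0.png");sd=cv2.imread("pics/side0.png")
# object masks
def blob(im,box,lo,hi,name):
    x0,y0,x1,y1=box; hsv=cv2.cvtColor(im,cv2.COLOR_BGR2HSV)[y0:y1,x0:x1]
    m=cv2.inRange(hsv,np.array(lo),np.array(hi)); c,_=cv2.findContours(m,cv2.RETR_EXTERNAL,cv2.CHAIN_APPROX_NONE)
    c=max(c,key=cv2.contourArea)+np.array([x0,y0]); M=cv2.moments(c)
    ap=cv2.approxPolyDP(c,3,True)[:,0]
    print(name,cv2.contourArea(c),M['m10']/M['m00'],M['m01']/M['m00'],cv2.boundingRect(c),ap.tolist())
    return c
blob(sc,(190,175,220,203),(0,0,90),(180,80,255),"capS")
blob(sd,(195,238,225,262),(0,0,130),(180,80,255),"capD")
blob(sc,(222,220,264,256),(0,0,0),(180,255,70),"caseS")
blob(sd,(266,222,304,256),(0,0,0),(180,255,90),"caseD")
crop("pics/scene0.png","pics/s2.png",220,220,340,290,6)
crop("pics/side0.png","pics/d2.png",260,190,360,265,7)
E
```

```text
9wall (array([ 0.6555, -0.1251,  0.0413]), [[-0.4, 0.9], [-0.3, -0.8]]) [ 0.6534 -0.1272  0.046 ] [ 0.6473 -0.1221  0.046 ] stage x,y rel knob: [(89.2, 61.2), (82.9, 66.0)]
div (array([ 0.6477, -0.1907,  0.042 ]), [[-0.2, 0.5], [-0.2, -0.5]]) [ 0.6451 -0.1924  0.046 ] [ 0.6417 -0.1879  0.046 ] stage x,y rel knob: [(84.2, -4.3), (80.5, -0.1)]
end (array([ 0.6471, -0.2474,  0.0399]), [[-0.2, 0.5], [-0.2, -0.4]]) [ 0.642  -0.2499  0.046 ] [ 0.639 -0.243  0.046] stage x,y rel knob: [(83.9, -61.9), (80.5, -55.2)]
small (array([ 0.6559, -0.073 ,  0.0408]), [[-0.2, 0.5], [-0.2, -0.5]]) [ 0.6519 -0.0761  0.046 ] [ 0.6486 -0.0705  0.046 ] stage x,y rel knob: [(85.2, 112.1), (81.6, 117.5)]
knobtop (array([ 0.5637, -0.1838,  0.0638]), [[-0.1, 0.3], [-0.1, -0.3]]) [ 0.5634 -0.1842  0.065 ] [ 0.5616 -0.1828  0.065 ] stage x,y rel knob: [(2.2, -0.2), (0.3, 1.1)]
capS 365.5 207.1983584131327 184.87095303237572 (193, 175, 27, 21) [[193, 188], [198, 195], [207, 195], [213, 187], [219, 192], [219, 175], [199, 175], [206, 181]]
capD 381.5 207.95238095238093 246.68283093053736 (195, 238, 30, 21) [[195, 247], [201, 247], [203, 257], [212, 258], [218, 253], [214, 243], [224, 238], [195, 238]]
caseS 519.0 242.86480411046884 239.47591522157995 (227, 227, 32, 26) [[235, 227], [227, 245], [251, 252], [258, 233]]
caseD 288.0 283.75925925925924 240.49826388888889 (272, 229, 27, 23) [[286, 229], [272, 239], [284, 251], [298, 240], [295, 235], [288, 239], [292, 233]]
```

View pics/s2.png

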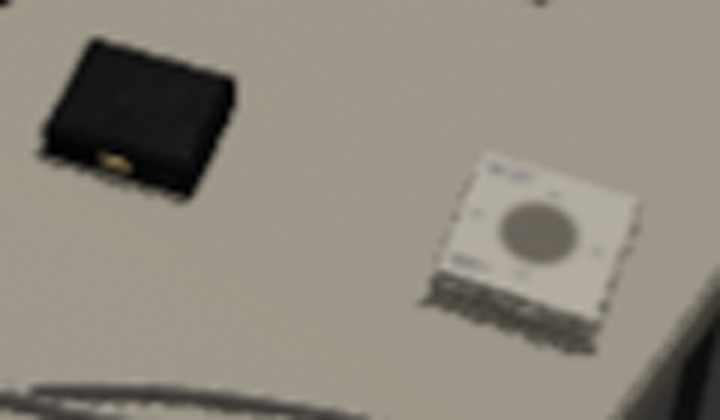

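View pics/d2.png

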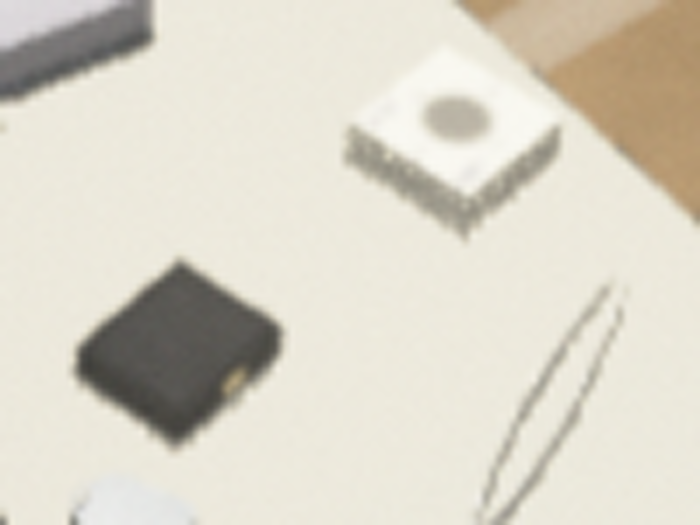

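```bash
python3 - <<'E'
from h import *
def s(p):return (220+p[0]/6,220+p[1]/6)
def d(p):return (260+p[0]/7,190+p[1]/7)
def quad(nm,S,D,z):
    for n,f,Q in (("scene",s,S),("side",d,D)):
        P=np.array([onz(n,f(q),z)[:2] for q in Q]); e=np.roll(P,-1,0)-P
        print(nm,n,"c",P.mean(0).round(4),"len",np.linalg.norm(e,axis=1).round(4),"ang",np.degrees(np.arctan2(e[:,1],e[:,0])).round(1), P.round(3).tolist())
quad("case",[(95,40),(235,80),(190,175),(46,130)],[(180,262),(283,333),(178,425),(78,350)],.014)
quad("hold",[(487,152),(638,200),(598,318),(440,265)],[(455,48),(560,130),(467,195),(350,128)],.016)
print("coin",onz("scene",s((540,233)),.016).round(4),onz("side",d((458,118)),.016).round(4))
crop("pics/scene0.png","pics/s3.png",184,170,224,210,12)
crop("pics/side0.png","pics/d3.png",190,230,230,270,12)
print(cv2.imwrite("pics/x3.png",np.hstack([cv2.imread("pics/s3.png"),cv2.imread("pics/d3.png")])[:, :800]) )
cv2.imwrite("pics/x3.png",cv2.resize(np.hstack([cv2.imread("pics/s3.png"),cv2.imread("pics/d3.png")]),(800,400)))
E
```

```text
case scene c [ 0.4107 -0.1941] len [0.0488 0.0422 0.0491 0.0413] ang [ -74.6 -164.4  104.3   15.1] [[0.424, -0.165], [0.437, -0.212], [0.397, -0.223], [0.384, -0.176]]
case side c [ 0.4093 -0.1896] len [0.0433 0.0506 0.0426 0.0499] ang [-166.8  105.1   12.2  -74. ] [[0.437, -0.209], [0.395, -0.219], [0.382, -0.17], [0.423, -0.161]]
hold scene c [ 0.4406 -0.3242] len [0.0492 0.0482 0.0497 0.048 ] ang [ -76.8 -165.4  102.9   13.9] [[0.458, -0.294], [0.469, -0.342], [0.423, -0.354], [0.412, -0.306]]
hold side c [ 0.4374 -0.3205] len [0.0501 0.0449 0.0471 0.0543] ang [-174.6   99.1   16.5  -77.4] [[0.467, -0.342], [0.417, -0.347], [0.41, -0.303], [0.455, -0.289]]
coin [ 0.4403 -0.3242  0.016 ] [ 0.4398 -0.3224  0.016 ]
True
```

View pics/x3.png

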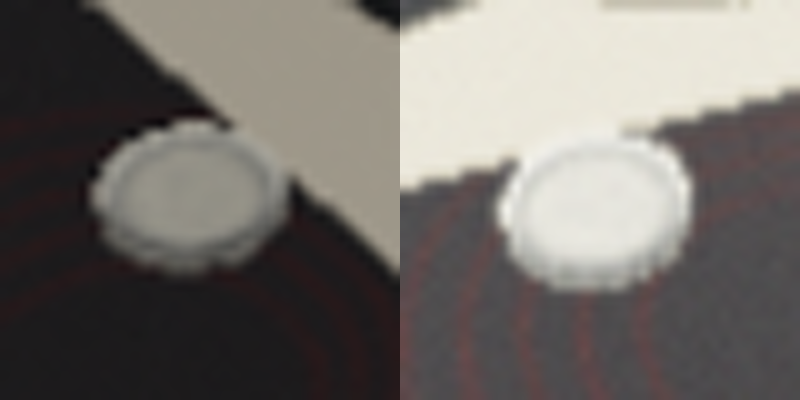

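```bash
cat >> h.py <<'E'
from scipy.spatial.transform import Rotation as Ro
from cell import monitor
def goto(P,yaw,tilt=0.,o=None):
    """delta for target P, yaw(deg), tilt about jaw axis(deg); tool-frame turn (deg) & shift (cm)"""
    o=o or monitor.observe()
    R0=Ro.from_euler("xyz",o["eef_rot"]); Rt=Ro.from_euler("xyz",[np.pi,0,np.radians(yaw)])*Ro.from_euler("y",tilt,degrees=True)
    d=R0.inv().apply(np.array(P)-o["eef_pos"])*100
    r=(R0.inv()*Rt).as_rotvec(degrees=True)
    print("clk",o["clock"],"pos",o["eef_pos"].round(4),"yaw",np.degrees(o["eef_rot"]).round(2),"q",o["qpos"].round(2),"F",o["wrist_force"].round(1),"op",round(o["opening"],4))
    print("turn",r.round(2),"shift",d.round(2))
E
python3 - <<'E'
from h import *
print(onz("scene",(202.7,189),.0096),onz("side",(209.7,250.5),.0096))
goto((.41,-.192,.15),105)
E
python3 -m handwheel '[[0,0,0,0,0,-5,0],[0,0,0,0,0,-10,0],[0,0,0,0,0,-15,0],[0,0,8,-4.4,-2.3,-15,0],[0,0,16,-8.8,-4.6,-15,0],[0,0,24,-13.2,-6.9,-15,0],[0,0,32,-17.6,-9.2,-15,0],[0,0,40,-22,-11.5,-15,0]]'
```

```text
[ 0.47239683 -0.0388677   0.0096    ] [ 0.4724896  -0.03529025  0.0096    ]
clk 0.15 pos [0.1699 0.6009 0.2408] yaw [-1.7991e+02 -2.0000e-02  1.6420e+02] q [ 1.12  0.53  1.43  0.    1.18 -0.18] F [-0.1 -0.3 -0.2] op 0.0868
turn [-9.00e-02  3.00e-02  5.92e+01] shift [-44.7  -69.74   9.18]
clock: 0.95
eef_pos: [0.3514, 0.4292, 0.3914]
eef_rot: [-3.141, 0.0, 2.162]
wrist_force: [-0.2, 0.3, -0.3]
opening: 0.0871
```

```bash
python3 - <<'E'
from h import *
goto((.42,.04,.39),105)
E
```

```text
clk 0.95 pos [0.3514 0.4292 0.3914] yaw [-179.98    0.    123.89] q [ 0.68  0.29  1.4  -0.    1.45  0.09] F [-0.2  0.3 -0.3] op 0.0871
turn [-2.000e-02  1.000e-02  1.889e+01] shift [-36.13 -16.01   0.14]
```

```bash
python3 -m handwheel '[[0,0,5,-4.5,-2,0,0],[0,0,10,-9,-4,0,0],[0,0,15,-13.5,-6,0,0],[0,0,19,-18,-8,0,0],[0,0,19,-22.5,-10,0,0],[0,0,19,-27,-12,0,0],[0,0,19,-31.5,-14,0,0],[0,0,19,-36,-16,0,0]]'
python3 - <<'E'
from h import *
goto((.41,-.192,.17),105)
E
```

```text
clock: 1.75
eef_pos: [0.4202, 0.0412, 0.3916]
eef_rot: [3.141, 0.0, 1.836]
wrist_force: [1.1, -0.0, 0.7]
opening: 0.0873
clk 1.75 pos [0.4202 0.0412 0.3916] yaw [179.98   0.   105.2 ] q [-0.17  0.07  1.68  0.    1.39 -0.43] F [ 1.1 -0.   0.7] op 0.0873
turn [0.02 0.   0.2 ] shift [-22.24  -7.11  22.15]
```

```bash
python3 -m handwheel '[[0,0,0,-3.2,-1,2,0],[0,0,0,-6.4,-2,4,0],[0,0,0,-9.6,-3,7,0],[0,0,0,-12.8,-4,10,0],[0,0,0,-16,-5,13,0],[0,0,0,-19.2,-6,16,0],[0,0,0,-22.2,-7.1,19,0],[0,0,0,-22.2,-7.1,22,0]]'
python3 - <<'E'
from h import *
p=imaging.camera_params("wrist"); im=imaging.capture("wrist"); cv2.imwrite("pics/w1.png",im)
np.save("w1.npy",p,allow_pickle=True)
for n in("scene","side"): print(n,proj(n,(.41,-.192,.014)))
print(proj("wrist",(.41,-.192,.014),p),proj("wrist",(.4395,-.323,.016),p),proj("wrist",(.5613,-.1839,.065),p))
goto((.41,-.192,.021),105)
E
```

```text
clock: 2.55
eef_pos: [0.4112, -0.1941, 0.1706]
eef_rot: [3.14, 0.004, 1.832]
wrist_force: [0.7, -0.1, 0.5]
opening: 0.0869
scene [242.48606931 237.30201877]
side [286.41524287 238.14899497]
[256.76117392 187.58520584] [252.48196032 298.1530702 ] [407.28125013 231.18843095]
clk 2.6 pos [ 0.4081 -0.1903  0.1666] yaw [-179.74   -0.34  104.98] q [-0.69  0.42  1.93 -0.    0.79 -0.95] F [-1.4  0.9 -2. ] op 0.0868
turn [-0.26 -0.34 -0.02] shift [-0.3   0.21 14.56]
```

View pics/w1.png

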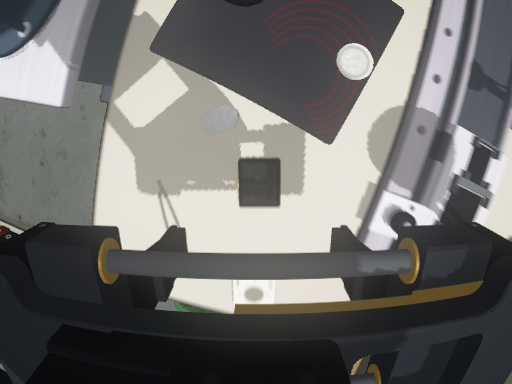

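```bash
python3 - <<'E'
from h import *
p=imaging.camera_params("wrist"); im=imaging.capture("wrist"); cv2.imwrite("pics/w2.png",im)
crop("pics/w2.png","pics/w2a.png",160,30,400,220,3)
g=cv2.cvtColor(im,cv2.COLOR_BGR2GRAY)[150:215,230:290]
m=(g<75).astype(np.uint8); c,_=cv2.findContours(m,0,2); c=max(c,key=cv2.contourArea)+np.array([230,150]); print(cv2.boundingRect(c),cv2.minAreaRect(c))
for z in(.014,.0): print([onz("wrist",q,z,p)[:2].round(4).tolist() for q in cv2.boxPoints(cv2.minAreaRect(c))])
print("caps",onz("wrist",(354,61),.0096,p).round(4))
goto((.41,-.192,.021),105)
E
```

```text
(241, 166, 42, 35) ((261.5, 183.0), (34.0, 41.0), 90.0)
[[0.3842, -0.1687], [0.4241, -0.1579], [0.4339, -0.192], [0.3929, -0.203]]
[[0.3839, -0.1709], [0.4257, -0.1597], [0.4359, -0.1954], [0.393, -0.2069]]
caps [ 0.4675 -0.0308  0.0096]
clk 2.65 pos [ 0.4078 -0.189   0.1684] yaw [-179.7    -0.42  105.06] q [-0.68  0.42  1.93  0.    0.8  -0.95] F [-1.8  0.4  0.2] op 0.0869
turn [-0.3  -0.42  0.06] shift [-0.46  0.21 14.74]
```

View pics/w2a.png

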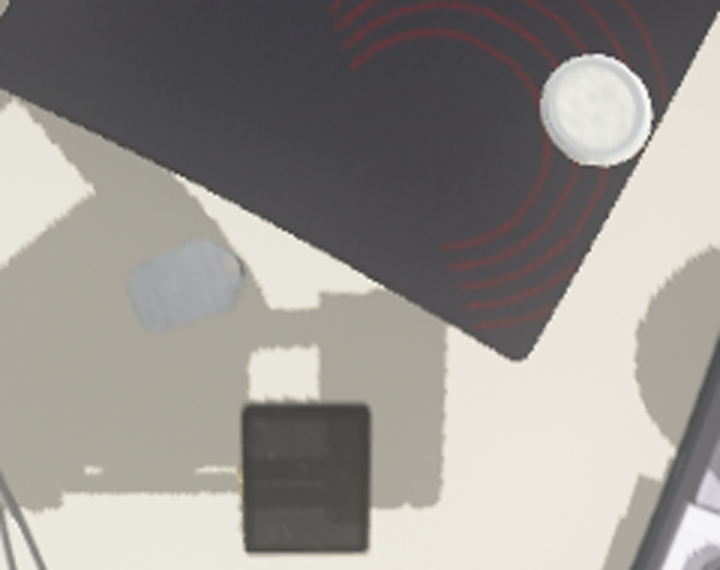

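```bash
python3 -m handwheel '[[0,0,0,0,0,2,0],[0,0,0,0,0,4,0],[0,0,0,0,0,4,0],[0,0,0,0,0,4,0],[0,0,0,0,0,4,0],[0,0,0,0,0,4,0],[0,0,0,0,0,4,0],[0,0,0,0,0,4,0]]'
python3 - <<'E'
from h import *
p=imaging.camera_params("wrist"); im=imaging.capture("wrist"); cv2.imwrite("pics/w3.png",im)
np.save("w3.npy",p,allow_pickle=True)
crop("pics/w3.png","pics/w3a.png",160,30,400,220,3)
goto((.41,-.192,.021),105)
print(proj("wrist",(.41,-.192,.014),p),proj("wrist",(.4725,-.037,.0096),p))
E
```

```text
clock: 3.45
eef_pos: [0.4104, -0.1898, 0.132]
eef_rot: [3.141, 0.001, 1.836]
wrist_force: [0.3, 0.4, -1.2]
opening: 0.0868
clk 3.5 pos [ 0.4103 -0.1898  0.1319] yaw [1.7998e+02 3.0000e-02 1.0520e+02] q [-0.68  0.49  1.96 -0.    0.69 -0.95] F [-0.3  1.1  0.6] op 0.0871
turn [0.02 0.03 0.2 ] shift [-0.2  -0.09 11.09]
[256.42259615 202.16649502] [366.18495575  61.05429379]
```

View pics/w3a.png

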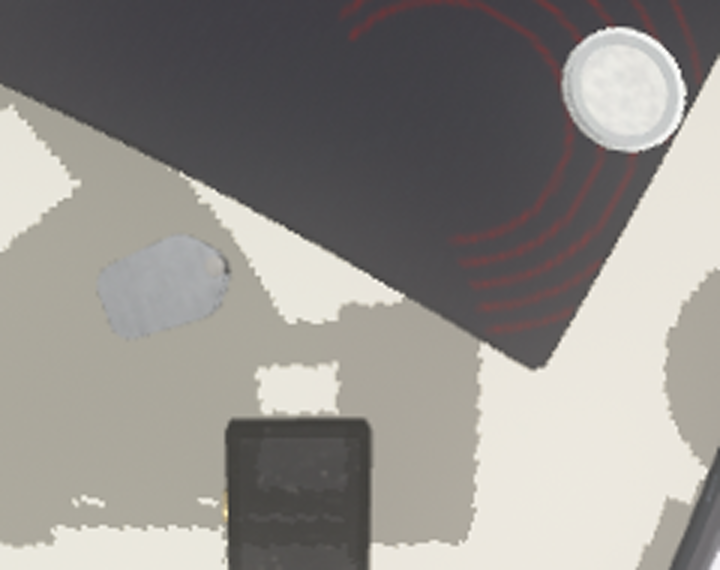

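```bash
python3 - <<'E'
from h import *
p=np.load("w3.npy",allow_pickle=True).item()
im=cv2.imread("pics/w3.png"); crop("pics/w3.png","pics/w3b.png",220,150,300,250,6)
for q in [(236,195),(283.7,195),(260,170),(260,200)]: print(q,onz("wrist",q,.014,p).round(4))
print("caps",onz("wrist",(368,60),.0096,p).round(4))
E
```

```text
(236, 195) [ 0.3903 -0.1903  0.014 ]
(283.7, 195) [ 0.4322 -0.179   0.014 ]
(260, 170) [ 0.4053 -0.1625  0.014 ]
(260, 200) [ 0.4126 -0.1892  0.014 ]
caps [ 0.474  -0.0353  0.0096]
```

View pics/w3b.png

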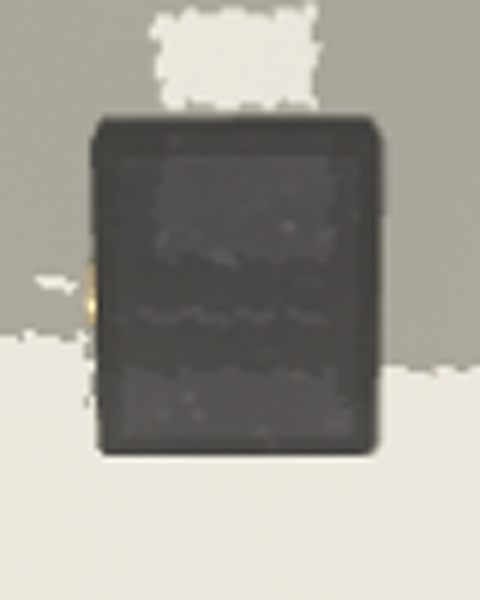

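```bash
python3 -m handwheel '[[0,0,0,0,0,4,0.2],[0,0,0,0,0,8,0.25],[0,0,0,0,0,11,0.25],[0,0,0,0,0,11,0.25],[0,0,0,0,0,11,0.6],[0,0,0,0,0,11,0.6],[0,0,0,0,0,11,0.6],[0,0,0,0,0,11,0.6]]' 20
```

```text
clock: 4.3
eef_pos: [0.4103, -0.1898, 0.0217]
eef_rot: [3.141, 0.0, 1.836]
wrist_force: [0.4, -0.5, 0.1]
opening: 0.044
```

```bash
python3 - <<'E'
from h import *
goto((.6465,-.2217,.15),87.2)
E
python3 -m handwheel '[[0,0,0,0,0,-4,0.6],[0,0,0,0,0,-8,0.6],[0,0,0,0,0,-13,0.6],[0,0,4,-1.9,3.8,-13,0.6],[0,0,8,-3.9,7.7,-13,0.6],[0,0,12,-5.8,11.5,-13,0.6],[0,0,16,-7.7,15.3,-13,0.6],[0,0,18,-9.3,18.5,-13,0.6]]'
```

```text
clk 4.3 pos [ 0.4103 -0.1898  0.0217] yaw [1.7999e+02 2.0000e-02 1.0520e+02] q [-0.68  0.73  2.01 -0.    0.4  -0.95] F [ 0.4 -0.5  0.1] op 0.044
turn [ 0.02  0.02 18.  ] shift [ -9.28  21.96 -12.82]
clock: 5.1
eef_pos: [0.6151, -0.2311, 0.1519]
eef_rot: [3.141, 0.0, 1.52]
wrist_force: [0.0, -0.8, -0.9]
opening: 0.0436
```

```bash
python3 - <<'E'
from h import *
goto((.6465,-.2217,.13),87.2)
p=imaging.camera_params("wrist"); im=imaging.capture("wrist"); cv2.imwrite("pics/w4.png",im)
np.save("w4.npy",p,allow_pickle=True)
crop("pics/w4.png","pics/w4a.png",150,50,450,275,2.6)
E
```

```text
clk 5.1 pos [ 0.6151 -0.2311  0.1519] yaw [1.7994e+02 3.0000e-02 8.7100e+01] q [-0.53  0.67  1.43  0.    1.04 -0.48] F [ 0.  -0.8 -0.9] op 0.0436
turn [ 0.06  0.03 -0.1 ] shift [1.1  3.09 2.19]
```

View pics/w4a.png

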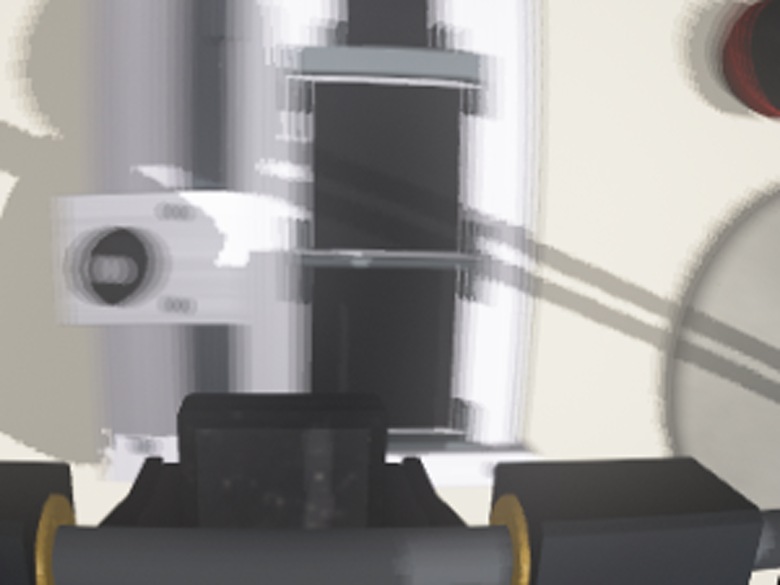

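```bash
python3 -m handwheel '[[0,0,0,1.1,1.5,0,0.6],[0,0,0,1.1,3.1,0,0.6],[0,0,0,1.1,3.1,0,0.6],[0,0,0,1.1,3.1,0,0.6],[0,0,0,1.1,3.1,0,0.6],[0,0,0,1.1,3.1,0,0.6],[0,0,0,1.1,3.1,0,0.6],[0,0,0,1.1,3.1,0,0.6]]'
python3 - <<'E'
from h import *
p=imaging.camera_params("wrist"); im=imaging.capture("wrist"); cv2.imwrite("pics/w5.png",im)
np.save("w5.npy",p,allow_pickle=True)
goto((.6465,-.2217,.13),87.2)
crop("pics/w5.png","pics/w5a.png",150,30,390,210,3.3)
E
```

```text
clock: 5.95
eef_pos: [0.6443, -0.2217, 0.1517]
eef_rot: [-3.142, 0.0, 1.522]
wrist_force: [-0.6, 1.1, -0.0]
opening: 0.0437
clk 6.0 pos [ 0.6444 -0.2216  0.1517] yaw [180.     0.    87.18] q [-0.49  0.7   1.36 -0.    1.08 -0.45] F [ 0.9  0.1 -0.4] op 0.044
turn [ 0.    0.   -0.02] shift [0.   0.21 2.17]
```

View pics/w5a.png

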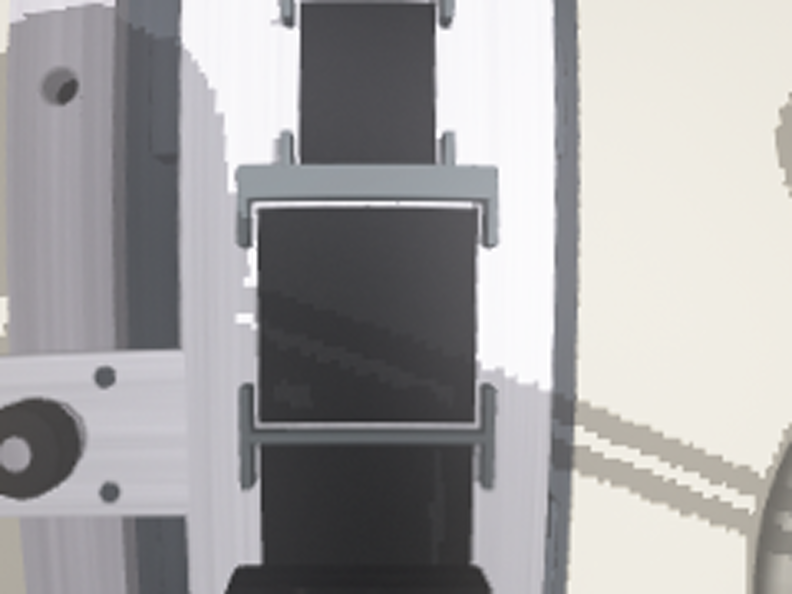

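```bash
cat > n.py <<'E'
from h import *
p=np.load("w5.npy",allow_pickle=True).item()
ys=np.array([0.0495,0.9988]);xs=np.array([.9988,-.0495]);k=np.array([.5613,-.1839])
def f(nm,q,z):
    P=onz("wrist",(150+q[0]/3.3,30+q[1]/3.3),z,p); r=P[:2]-k
    print(nm,P[:2].round(4),"rel",(r@xs*1e3).round(1),(r@ys*1e3).round(1))
for q in[(258,207),(476,207),(475,424),(259,424),(367,315)]: f("mid",q,.034)
for q in[(300,4),(436,4),(436,163),(300,163)]: f("small",q,.034)
for q in[(367,166),(367,200),(367,430),(367,442)]: f("walltop",q,.046)
f("hole",(60,87),.022)
E
python3 n.py
```

```text
mid [ 0.6233 -0.1238] rel 59.0 63.1
mid [ 0.6806 -0.1265] rel 116.3 63.2
mid [ 0.6781 -0.1847] rel 116.7 5.0
mid [ 0.6202 -0.1819] rel 58.7 4.9
mid [ 0.6505 -0.1543] rel 87.6 34.0
small [ 0.637  -0.0682] rel 69.9 119.3
small [ 0.673  -0.0698] rel 105.9 119.5
small [ 0.6706 -0.1144] rel 105.7 74.9
small [ 0.635  -0.1127] rel 70.1 74.8
walltop [ 0.6523 -0.1161] rel 87.5 72.2
walltop [ 0.6518 -0.1249] rel 87.5 63.4
walltop [ 0.649  -0.1835] rel 87.6 4.8
walltop [ 0.6488 -0.1866] rel 87.6 1.7
hole [ 0.5673 -0.0818] rel 1.0 102.3
```

```bash
python3 -m handwheel '[[0,0,0,0.2,0.2,2,0.6],[0,0,0,0.25,0.22,4.5,0.6],[0,0,0,0.25,0.22,7,0.6],[0,0,0,0.25,0.22,8,0.6],[0,0,0,0.25,0.22,8.6,0.6],[0,0,0,0.25,0.22,9.1,0.6],[0,0,0,0.25,0.22,9.4,0.6],[0,0,0,0.25,0.22,9.5,0.6]]'
python3 - <<'E'
from h import *
p=imaging.camera_params("wrist"); im=imaging.capture("wrist"); cv2.imwrite("pics/w6.png",im)
im=imaging.capture("scene"); cv2.imwrite("pics/s6.png",im)
goto((.6465,-.2217,.0557),87.2)
crop("pics/w6.png","pics/w6a.png",130,90,390,285,3)
crop("pics/s6.png","pics/s6a.png",220,60,370,210,4)
E
```

```text
clock: 6.8
eef_pos: [0.6474, -0.2194, 0.0572]
eef_rot: [3.14, 0.001, 1.522]
wrist_force: [-0.2, -0.6, -0.5]
opening: 0.0436
clk 6.9 pos [ 0.6473 -0.2193  0.0572] yaw [1.7994e+02 3.0000e-02 8.7200e+01] q [-0.49  0.83  1.4  -0.    0.92 -0.44] F [0.3 0.5 0.4] op 0.0438
turn [0.06 0.03 0.  ] shift [-0.25 -0.07  0.15]
```

View pics/w6a.png

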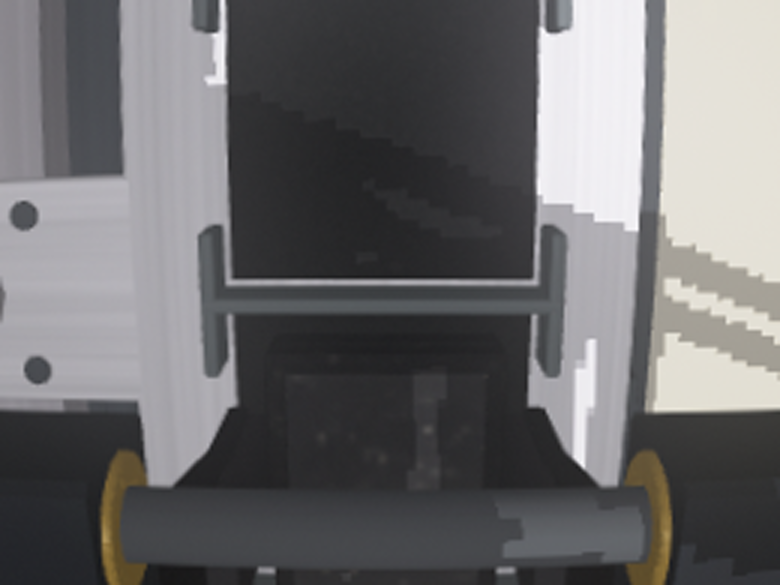

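View pics/s6a.png

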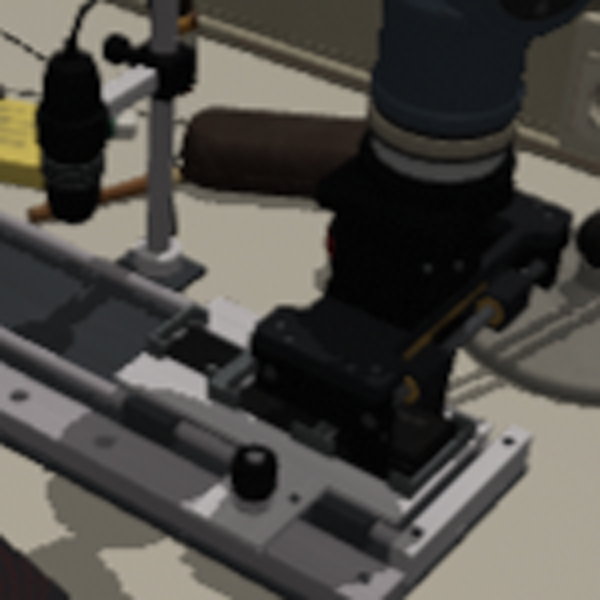

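```bash
python3 -m handwheel '[[0,0,0,0,0,0.1,0.6],[0,0,0,0,0,0.15,0.6],[0,0,0,0,0,0.15,0.35],[0,0,0,0,0,0.15,0.3],[0,0,0,0,0,0.15,0.3],[0,0,0,0,0,-2,0.3],[0,0,0,0,0,-6,0.3],[0,0,0,0,0,-10,0.2]]'
python3 - <<'E'
from h import *
goto((.4395,-.322,.12),104)
E
```

```text
clock: 7.7
eef_pos: [0.6462, -0.2188, 0.1564]
eef_rot: [-3.139, -0.001, 1.522]
wrist_force: [1.0, -0.3, 1.2]
opening: 0.0641
clk 7.7 pos [ 0.6462 -0.2188  0.1564] yaw [-1.7985e+02 -7.0000e-02  8.7190e+01] q [-0.49  0.7   1.35 -0.    1.1  -0.44] F [ 1.  -0.3  1.2] op 0.0641
turn [ -0.14  -0.09 -16.81] shift [-11.33 -20.13   3.68]
```

```bash
python3 -m handwheel '[[0,0,-3,-2.2,-4,0,0],[0,0,-6,-4.4,-8,0,0],[0,0,-9,-6.6,-12,0.5,0],[0,0,-12,-8.8,-16,1.5,0],[0,0,-15,-11,-19.5,2.5,0],[0,0,-17,-11.3,-20.1,3.5,0],[0,0,-17,-11.3,-20.1,3.7,0],[0,0,-17,-11.3,-20.1,3.7,0]]'
python3 - <<'E'
from h import *
p=imaging.camera_params("wrist"); im=imaging.capture("wrist"); cv2.imwrite("pics/w7.png",im)
im=imaging.capture("scene"); cv2.imwrite("pics/s7.png",im)
goto((.4395,-.322,.022),104)
print(proj("wrist",(.4395,-.322,.016),p))
crop("pics/w7.png","pics/w7a.png",200,130,320,230,6)
crop("pics/s7.png","pics/s7a.png",220,90,370,210,4)
E
```

```text
clock: 8.5
eef_pos: [0.4409, -0.3222, 0.1195]
eef_rot: [3.141, -0.0, 1.817]
wrist_force: [-0.6, -0.3, 0.7]
opening: 0.0872
clk 8.6 pos [ 0.4418 -0.3221  0.1199] yaw [1.7995e+02 6.0000e-02 1.0424e+02] q [-0.83  0.6   1.74  0.    0.8  -1.08] F [0.7 0.1 0.5] op 0.087
turn [0.05 0.06 0.24] shift [ 0.08 -0.23  9.79]
[255.99308603 204.07074526]
```

View pics/w7a.png

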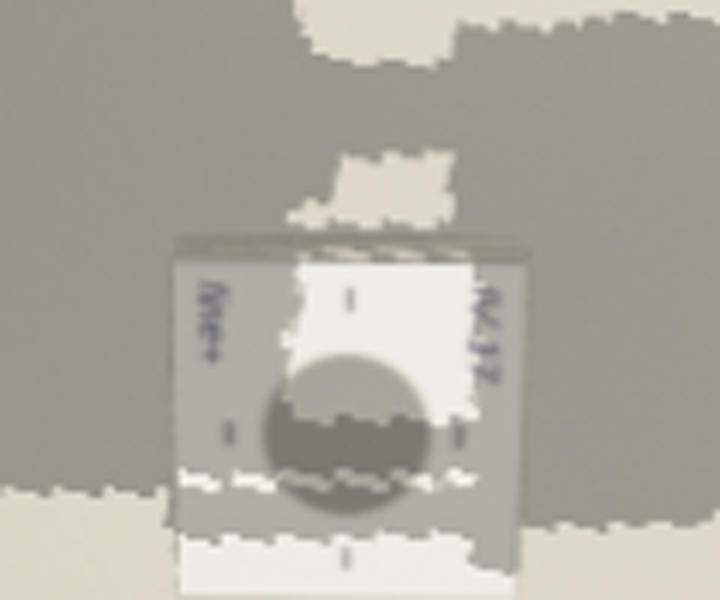

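View pics/s7a.png

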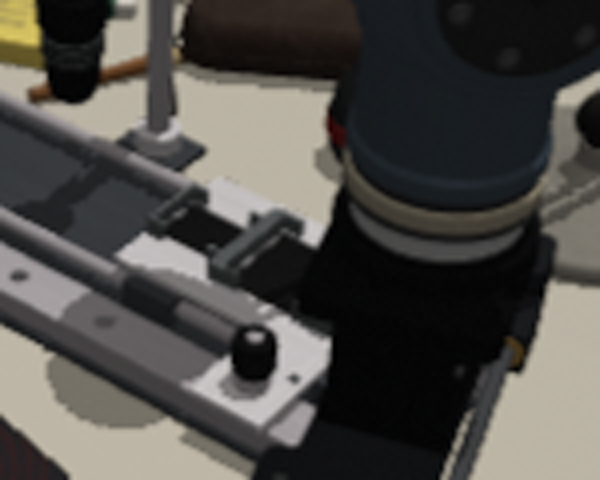

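```bash
python3 - <<'E'
from h import *
for q in [(219,288),(250,285),(288,292),(250,293)]: print(onz("scene",q,.005).round(3))
E
python3 -m handwheel '[[0,0,0,0,-0.1,2.5,0.25],[0,0,0,0,-0.1,5,0.25],[0,0,0,0,-0.1,6,0.25],[0,0,0,0,-0.1,9,0.25],[0,0,0,0,-0.1,9.8,0.25],[0,0,0,0,-0.1,9.8,0.6],[0,0,0,0,-0.1,9.8,0.6],[0,0,0,0,-0.1,9.8,0.6]]' 20
```

```text
[ 0.297 -0.224  0.005]
[ 0.335 -0.264  0.005]
[ 0.362 -0.327  0.005]
[ 0.321 -0.274  0.005]
clock: 9.4
eef_pos: [0.4403, -0.3228, 0.0227]
eef_rot: [3.141, 0.002, 1.819]
wrist_force: [1.1, -0.2, -0.4]
opening: 0.0498
```

```bash
python3 - <<'E'
from h import *
goto((.65,-.156,.15),87.2)
E
python3 -m handwheel '[[0,0,0,0,0,-4.5,0.6],[0,0,0,0,0,-9,0.6],[0,0,0,0,0,-13,0.6],[0,0,4,2,4.2,-13,0.6],[0,0,8,4,8.4,-13,0.6],[0,0,12,6.2,12.6,-13,0.6],[0,0,16,8.4,16.8,-13,0.6],[0,0,17,10.5,20.5,-13,0.6]]'
python3 - <<'E'
from h import *
goto((.65,-.156,.15),87.2)
E
```

```text
clk 9.4 pos [ 0.4403 -0.3228  0.0227] yaw [1.7995e+02 1.0000e-01 1.0421e+02] q [-0.84  0.77  1.78 -0.    0.59 -1.09] F [ 1.1 -0.2 -0.4] op 0.0498
turn [ 0.07  0.09 17.01] shift [ 11.    24.44 -12.73]
clock: 10.2
eef_pos: [0.6143, -0.1688, 0.1529]
eef_rot: [3.14, 0.001, 1.521]
wrist_force: [0.4, -0.4, -0.7]
opening: 0.0497
clk 10.2 pos [ 0.6143 -0.1688  0.1529] yaw [1.7989e+02 4.0000e-02 8.7120e+01] q [-0.44  0.65  1.48  0.    1.01 -0.39] F [ 0.4 -0.4 -0.7] op 0.0497
turn [ 0.11  0.04 -0.08] shift [1.46 3.5  0.3 ]
```

```bash
python3 -m handwheel '[[0,0,0,0.8,2,0,0.6],[0,0,0,1.4,3.5,1.5,0.6],[0,0,0,1.4,3.5,3.5,0.6],[0,0,0,1.4,3.5,5.5,0.6],[0,0,0,1.4,3.5,7,0.6],[0,0,0,1.4,3.5,7.6,0.6],[0,0,0,1.4,3.5,7.6,0.6],[0,0,0,1.4,3.5,7.6,0.6]]'
python3 - <<'E'
from h import *
p=imaging.camera_params("wrist"); im=imaging.capture("wrist"); cv2.imwrite("pics/w8.png",im)
im=imaging.capture("scene"); cv2.imwrite("pics/s8.png",im)
im=imaging.capture("side"); cv2.imwrite("pics/d8.png",im)
goto((.65,-.156,.0567),87.2)
crop("pics/w8.png","pics/w8a.png",130,60,390,255,3)
crop("pics/s8.png","pics/s8a.png",220,60,370,210,4)
crop("pics/d8.png","pics/d8a.png",140,100,300,240,4)
E
```

```text
clock: 11.0
eef_pos: [0.6488, -0.1585, 0.0764]
eef_rot: [3.14, 0.001, 1.522]
wrist_force: [-0.0, -0.4, -0.1]
opening: 0.0498
clk 11.15 pos [ 0.649  -0.1584  0.0767] yaw [1.7989e+02 4.0000e-02 8.7190e+01] q [-0.41  0.78  1.44 -0.    0.92 -0.36] F [-0.3  0.  -1.3] op 0.0499
turn [ 0.11  0.04 -0.01] shift [0.25 0.09 2.  ]
```

View pics/w8a.png

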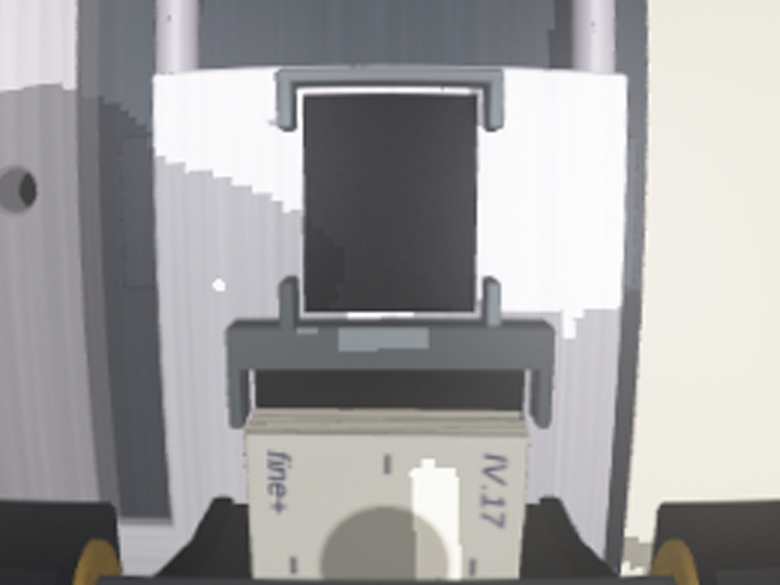

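View pics/s8a.png

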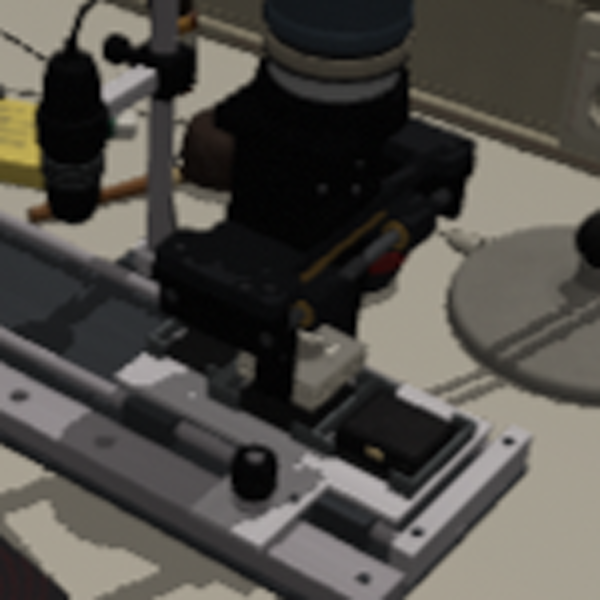

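View pics/d8a.png

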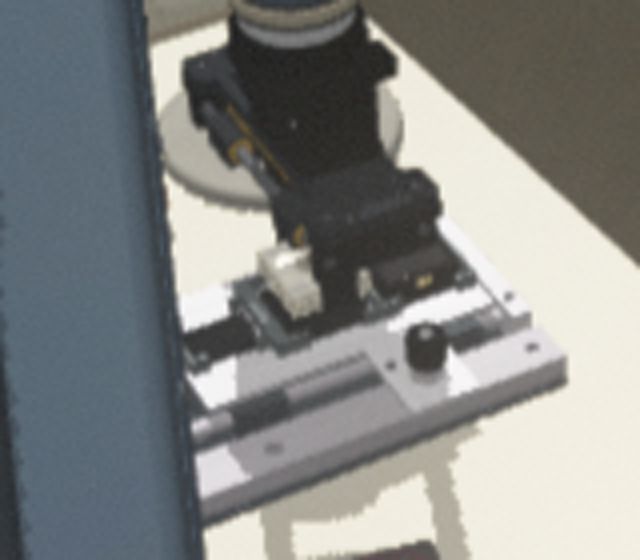

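```bash
python3 - <<'E'
from h import *
p=imaging.camera_params("wrist")
def f(q,z):
    P=onz("wrist",(130+q[0]/3,60+q[1]/3),z,p); r=P[:2]-np.array([.5613,-.1839]); print(P.round(4),(r@np.array([.9988,-.0495])*1e3).round(1),(r@np.array([.0495,.9988])*1e3).round(1))
f((387,410),.054);f((387,434),.070);f((388,370),.046);f((388,322),.046);f((246,434),.07);f((528,434),.07);f((232,400),.046);f((550,400),.046)
E
```

```text
[ 0.6512 -0.1302  0.054 ] 87.1 58.1
[ 0.6511 -0.1303  0.07  ] 87.1 58.0
[ 0.6517 -0.124   0.046 ] 87.4 64.3
[ 0.6522 -0.1143  0.046 ] 87.4 74.0
[ 0.6263 -0.1291  0.07  ] 62.2 57.9
[ 0.676  -0.1316  0.07  ] 112.0 57.9
[ 0.6198 -0.1286  0.046 ] 55.7 58.1
[ 0.6844 -0.1318  0.046 ] 120.3 58.1
```

```bash
python3 -m handwheel '[[0,0,0,0.1,0.05,0.8,0.6],[0,0,0,0.13,0.05,1.4,0.6],[0,0,0,0.13,0.05,1.8,0.6],[0,0,0,0.13,0.05,2,0.6],[0,0,0,0.13,0.05,2,0.4],[0,0,0,0.13,0.05,2,0.25],[0,0,0,0.13,0.05,2,0.25],[0,0,0,0.13,0.05,2,0.25]]'
python3 - <<'E'
from h import *
goto((.473,-.036,.15),87.2)
E
```

```text
clock: 11.95
eef_pos: [0.6488, -0.1568, 0.0552]
eef_rot: [-3.141, -0.0, 1.522]
wrist_force: [0.2, 0.7, -0.4]
opening: 0.0635
clk 11.95 pos [ 0.6488 -0.1568  0.0552] yaw [-1.7998e+02 -1.0000e-02  8.7200e+01] q [-0.4   0.81  1.44 -0.    0.89 -0.36] F [ 0.2  0.7 -0.4] op 0.0635
turn [-0.02 -0.01 -0.  ] shift [ 11.2  -18.15  -9.47]
```

```bash
python3 -m handwheel '[[0,0,0,0,0,-3,0.25],[0,0,0,0,0,-6.5,0.25],[0,0,0,0,-2,-9,0.25],[0,0,0,1.5,-6,-9.5,0.2],[0,0,0,4,-10,-9.5,0.1],[0,0,0,6.5,-14,-9.5,0.1],[0,0,0,9,-18,-9.5,0.1],[0,0,0,11.1,-18.1,-6,0.1]]'
python3 - <<'E'
from h import *
im=imaging.capture("scene"); cv2.imwrite("pics/s9.png",im)
p=imaging.camera_params("wrist"); im=imaging.capture("wrist"); cv2.imwrite("pics/w9.png",im)
print(proj("wrist",(.473,-.037,.0096),p))
goto((.473,-.037,.0233),87.2)
crop("pics/s9.png","pics/s9a.png",150,60,350,210,4)
E
```

```text
clock: 12.75
eef_pos: [0.4696, -0.0354, 0.1183]
eef_rot: [3.141, 0.0, 1.522]
wrist_force: [1.5, 0.4, -0.1]
opening: 0.0777
[264.77839116 209.89121838]
clk 12.85 pos [ 0.4697 -0.0344  0.1135] yaw [-1.7956e+02 -1.3000e-01  8.7330e+01] q [-0.31  0.54  1.92  0.    0.68 -0.26] F [-0.  -0.   0.2] op 0.078
turn [-0.44 -0.13  0.13] shift [-0.27  0.41  9.02]
```

View pics/s9a.png

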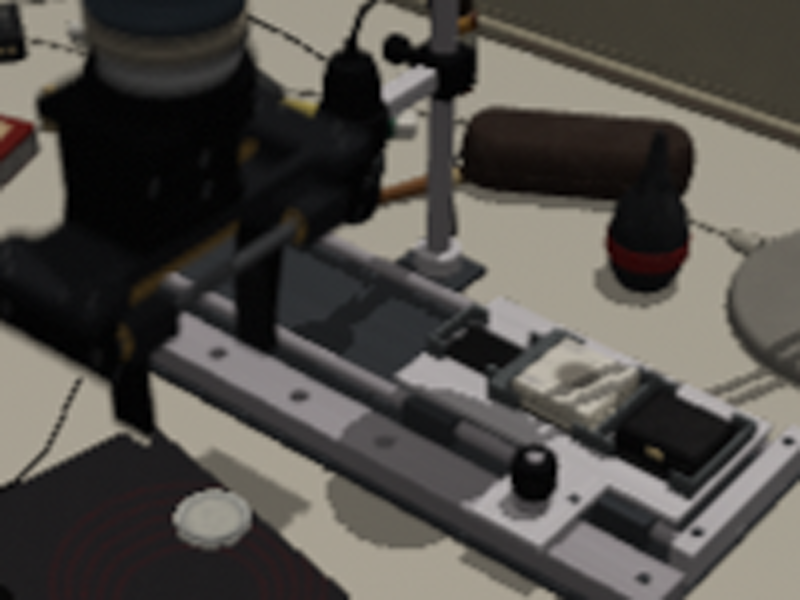

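View pics/w9.png

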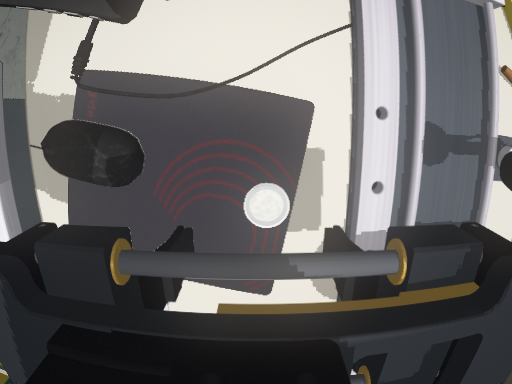

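```bash
python3 -m handwheel '[[0,0,0,0.1,0.05,2,0.2],[0,0,0,0.1,0.05,5,0.3],[0,0,0,0.1,0.05,7,0.3],[0,0,0,0.1,0.05,8,0.3],[0,0,0,0.1,0.05,8.5,0.3],[0,0,0,0.1,0.05,8.5,0.3],[0,0,0,0.1,0.05,8.5,0.3],[0,0,0,0.1,0.05,8.5,0.3]]' 12
python3 - <<'E'
from h import *
p=imaging.camera_params("wrist"); im=imaging.capture("wrist"); cv2.imwrite("pics/w10.png",im)
goto((.474,-.0358,.0233),87.2)
crop("pics/w10.png","pics/w10a.png",150,150,350,300,4)
E
```

```text
clock: 13.65
eef_pos: [0.4747, -0.0364, 0.0314]
eef_rot: [3.14, 0.001, 1.522]
wrist_force: [0.3, -0.3, -0.5]
opening: 0.0607
clk 13.7 pos [ 0.4746 -0.0363  0.0313] yaw [1.7991e+02 3.0000e-02 8.7200e+01] q [-0.31  0.71  1.95 -0.    0.47 -0.26] F [ 0.4 -0.2  0.1] op 0.0611
turn [0.09 0.03 0.  ] shift [ 0.04 -0.06  0.8 ]
```

View pics/w10a.png

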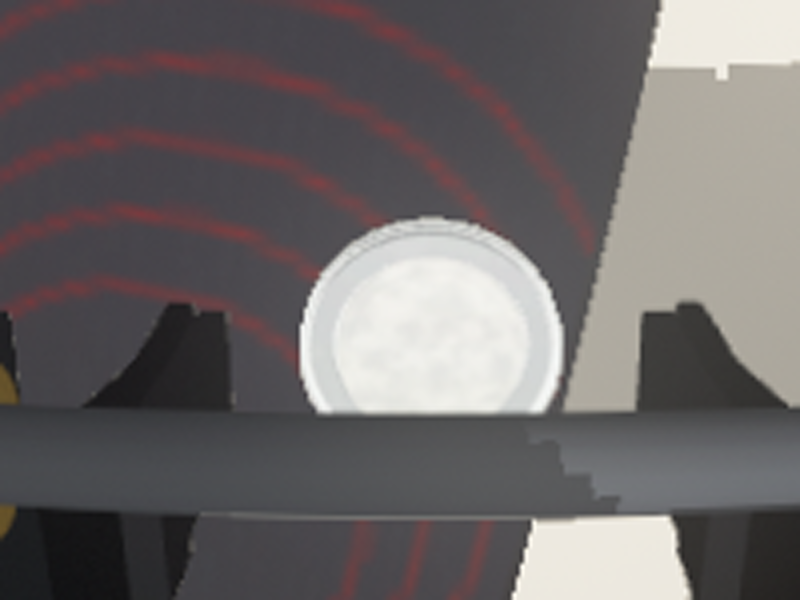

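```bash
python3 -m handwheel '[[0,0,0,0.25,0,0.3,0.3],[0,0,0,0.25,0,0.8,0.3],[0,0,0,0.25,0,0.8,0.3],[0,0,0,0.25,0,0.8,0.65],[0,0,0,0.25,0,0.8,0.65],[0,0,0,0.25,0,0.8,0.65],[0,0,0,0.25,0,0.8,0.65],[0,0,0,0.25,0,0.8,0.65]]' 12
python3 -m handwheel '[[0,0,0,0,0,-0.5,0.65],[0,0,0,0,0,-2,0.65],[0,0,0,0,0,-4,0.65],[0,0,0,0,0,-6,0.65],[0,0,0,0,0,-8,0.65],[0,0,0,0,0,-10,0.65],[0,0,0,0,0,-10,0.65],[0,0,0,0,0,-10,0.65]]'
python3 - <<'E'
from h import *
p=imaging.camera_params("wrist"); im=imaging.capture("wrist"); cv2.imwrite("pics/w11.png",im)
goto((.6531,-.0934,.12),87.2)
crop("pics/w11.png","pics/w11a.png",150,150,350,300,4)
E
```

```text
clock: 14.5
eef_pos: [0.4742, -0.0336, 0.0226]
eef_rot: [3.142, 0.0, 1.522]
wrist_force: [0.0, -0.3, -0.6]
opening: 0.0392
clock: 15.3
eef_pos: [0.4742, -0.0336, 0.1229]
eef_rot: [3.141, 0.0, 1.522]
wrist_force: [-1.2, -0.6, 0.3]
opening: 0.039
clk 15.35 pos [ 0.4738 -0.0335  0.1223] yaw [-1.7997e+02 -1.0000e-02  8.7200e+01] q [-0.31  0.53  1.91 -0.    0.7  -0.26] F [-0.2 -0.4  0.3] op 0.0392
turn [-0.03 -0.01 -0.  ] shift [-5.11 18.2   0.23]
```

View pics/w11a.png

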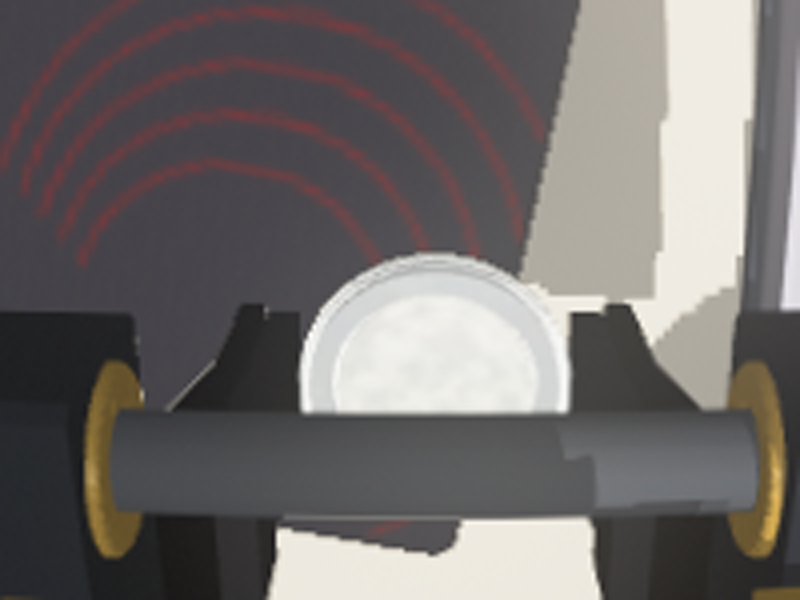

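```bash
python3 -m handwheel '[[0,0,0,-2.6,2,0,0.65],[0,0,0,-5.1,5,0,0.65],[0,0,0,-5.1,9,0,0.65],[0,0,0,-5.1,13,0,0.65],[0,0,0,-5.1,16,0,0.65],[0,0,0,-5.1,18.2,0.5,0.65],[0,0,0,-5.1,18.2,2.5,0.65],[0,0,0,-5.1,18.2,4,0.65]]'
python3 -m handwheel '[[0,0,0,0,0,0.8,0.65],[0,0,0,0,0,0.8,0.65],[0,0,0,0,0,0.8,0.65],[0,0,0,0,0,0.8,0.65],[0,0,0,0,0,0.8,0.65],[0,0,0,0,0,0.8,0.65],[0,0,0,0,0,0.8,0.65],[0,0,0,0,0,0.8,0.65]]'
python3 - <<'E'
from h import *
p=imaging.camera_params("wrist"); im=imaging.capture("wrist"); cv2.imwrite("pics/w12.png",im); np.save("w12.npy",p,allow_pickle=True)
im=imaging.capture("scene"); cv2.imwrite("pics/s12.png",im)
im=imaging.capture("side"); cv2.imwrite("pics/d12.png",im)
goto((.6529,-.0938,.054),87.2)
crop("pics/w12.png","pics/w12a.png",150,100,350,250,4)
crop("pics/s12.png","pics/s12a.png",180,60,330,200,4)
crop("pics/d12.png","pics/d12a.png",140,100,300,240,4)
E
```

```text
clock: 16.15
eef_pos: [0.6527, -0.0931, 0.0798]
eef_rot: [-3.138, -0.001, 1.522]
wrist_force: [-0.7, -0.2, -0.6]
opening: 0.0391
clock: 16.95
eef_pos: [0.6536, -0.0935, 0.0748]
eef_rot: [3.141, 0.0, 1.522]
wrist_force: [-0.2, 0.3, -0.5]
opening: 0.0394
clk 17.1 pos [ 0.6535 -0.0934  0.0746] yaw [-180.     0.    87.2] q [-0.31  0.78  1.46 -0.    0.91 -0.26] F [-0.1 -0.5 -0.1] op 0.0394
turn [-0.  0. -0.] shift [-0.04 -0.06  2.06]
```

View pics/w12a.png

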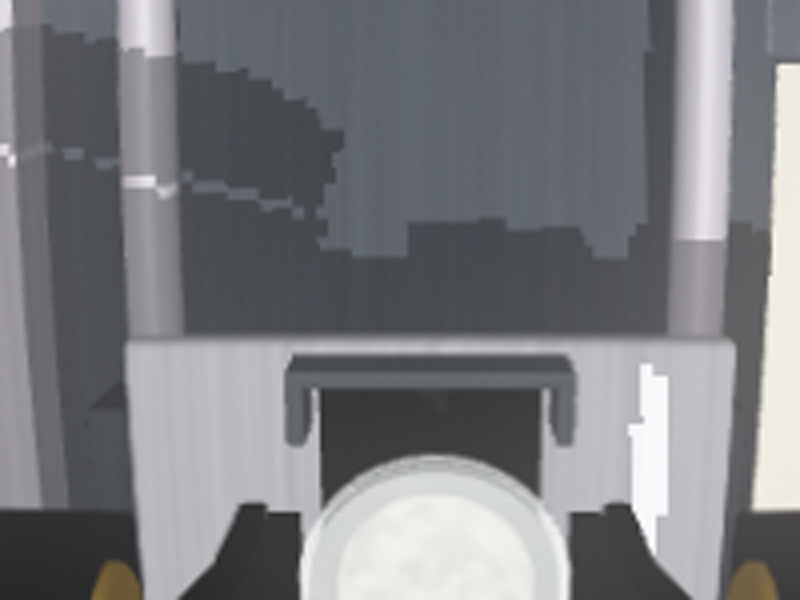

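View pics/s12a.png

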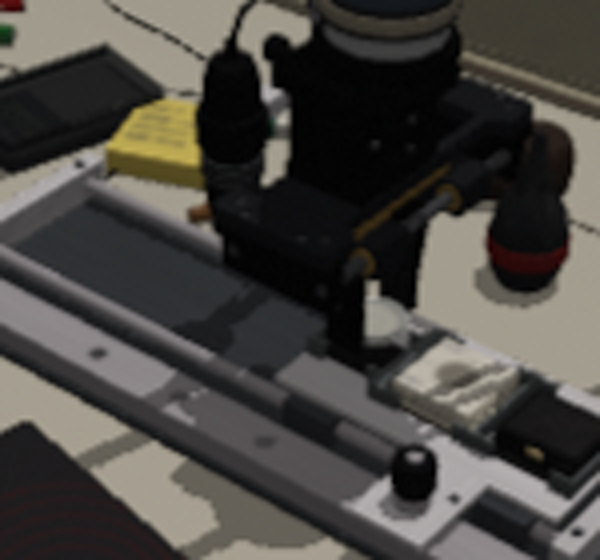

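View pics/d12a.png

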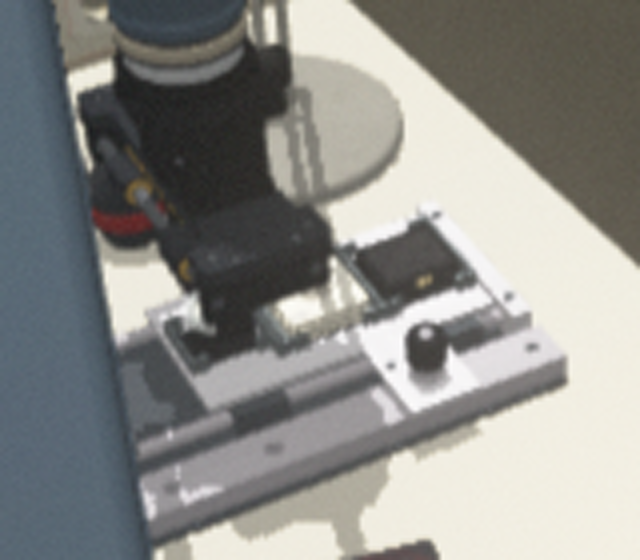

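```bash
python3 - <<'E'
from h import *
p=np.load("w12.npy",allow_pickle=True).item()
def f(nm,q,z):
    P=onz("wrist",(150+q[0]/4,100+q[1]/4),z,p); r=P[:2]-np.array([.5613,-.1839]); print(nm,P.round(4),(r@np.array([.9988,-.0495])*1e3).round(1),(r@np.array([.0495,.9988])*1e3).round(1))
f("rimtop",(435,463),.0616);f("rimbot",(435,454),.0546);f("wallin",(432,389),.046);f("wallout",(432,356),.046);f("L",(300,575),.0616);f("R",(570,575),.0616);f("lipL",(298,440),.046);f("lipR",(563,440),.046);f("floorL",(321,445),.034);f("floorR",(541,445),.034)
E
```

```text
rimtop [ 0.6552 -0.0736  0.0616] 88.3 114.8
rimbot [ 0.6552 -0.0745  0.0546] 88.3 113.9
wallin [ 0.6551 -0.0671  0.046 ] 87.9 121.3
wallout [ 0.6553 -0.062   0.046 ] 87.9 126.4
L [ 0.635  -0.0897  0.0616] 68.9 97.7
R [ 0.6738 -0.0916  0.0616] 107.8 97.8
lipL [ 0.6343 -0.0741  0.046 ] 67.5 113.3
lipR [ 0.6746 -0.0761  0.046 ] 107.8 113.3
floorL [ 0.6364 -0.0788  0.034 ] 69.8 108.7
floorR [ 0.6722 -0.0805  0.034 ] 105.6 108.7
```

```bash
python3 -m handwheel '[[0,0,0,0.15,-0.06,0.5,0.65],[0,0,0,0.15,-0.06,1,0.65],[0,0,0,0.15,-0.06,1.4,0.65],[0,0,0,0.15,-0.06,1.7,0.65],[0,0,0,0.15,-0.06,1.9,0.65],[0,0,0,0.15,-0.06,2,0.65],[0,0,0,0.15,-0.06,2.05,0.65],[0,0,0,0.15,-0.06,2.05,0.65]]'
```

```text
clock: 17.9
eef_pos: [0.653, -0.092, 0.0542]
eef_rot: [3.141, 0.0, 1.522]
wrist_force: [0.3, 1.2, -0.7]
opening: 0.0394
```

```bash
python3 -m handwheel '[[0,0,0,0,0,0,0.55],[0,0,0,0,0,0,0.4],[0,0,0,0,0,0,0.35],[0,0,0,0,0,0,0.35],[0,0,0,0,0,-1,0.35],[0,0,0,0,0,-3,0.35],[0,0,0,0,0,-6,0.35],[0,0,0,0,-2,-8,0.35]]'
python3 - <<'E'
from h import *
im=imaging.capture("scene"); cv2.imwrite("pics/s13.png",im)
p=imaging.camera_params("wrist"); im=imaging.capture("wrist"); cv2.imwrite("pics/w13.png",im); np.save("w13.npy",p,allow_pickle=True)
crop("pics/s13.png","pics/s13a.png",180,60,330,200,4)
goto((.5613,-.1839,.14),177.2)
E
```

```text
clock: 18.7
eef_pos: [0.6364, -0.0918, 0.137]
eef_rot: [3.134, 0.002, 1.522]
wrist_force: [1.5, -0.2, 0.4]
opening: 0.0567
clk 18.8 pos [ 0.633  -0.0911  0.1377] yaw [1.7979e+02 6.0000e-02 8.7190e+01] q [-0.32  0.67  1.49 -0.    0.98 -0.27] F [ 0.7  0.6 -0.4] op 0.0568
turn [  0.12   0.22 -90.  ] shift [-9.62 -6.71 -0.24]
```

View pics/s13a.png

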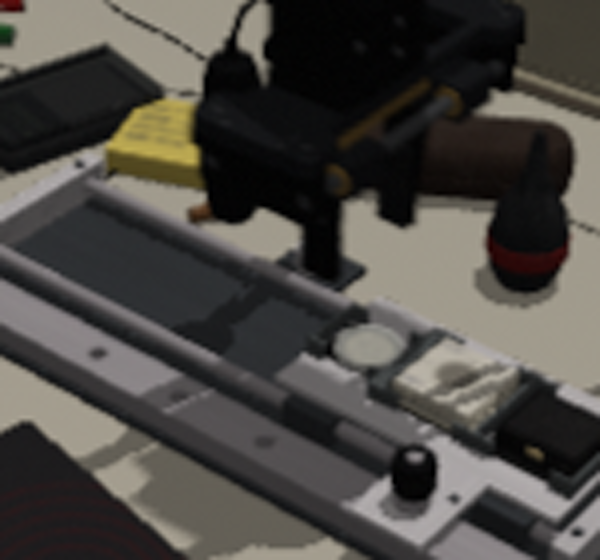

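View pics/w13.png

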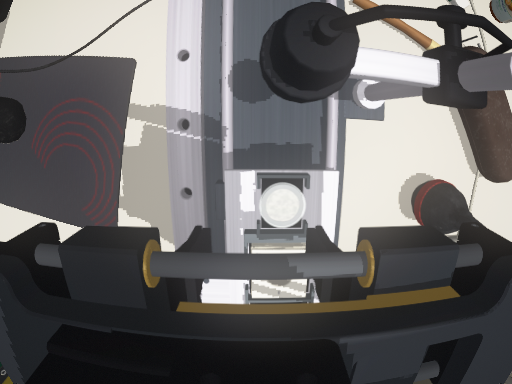

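```bash
python3 -m handwheel '[[0,0,0,-3.8,-2.7,0,0.35],[0,0,0,-7.6,-5.3,0,0.35],[0,0,-8,-9.6,-6.7,0,0.2],[0,0,-16,-9.6,-6.7,0,0.2],[0,0,-24,-9.6,-6.7,0,0.2],[0,0,-32,-9.6,-6.7,0,0.2],[0,0,-40,-9.6,-6.7,0,0.2],[0,0,-48,-9.6,-6.7,0,0.2]]'
python3 - <<'E'
from h import *
goto((.562,-.1835,.11),177.2)
E
```

```text
clock: 19.6
eef_pos: [0.5615, -0.1836, 0.1335]
eef_rot: [-3.142, -0.001, 2.365]
wrist_force: [0.3, 0.5, -0.1]
opening: 0.0697
clk 19.6 pos [ 0.5615 -0.1836  0.1335] yaw [-1.8000e+02 -3.0000e-02  1.3551e+02] q [-0.51  0.62  1.61  0.    0.9  -1.3 ] F [ 0.3  0.5 -0.1] op 0.0697
turn [ 1.000e-02 -3.000e-02 -4.169e+01] shift [-0.03  0.04  2.35]
```

```bash
python3 -m handwheel '[[0,0,-8,0,0,0,0.3],[0,0,-16,0,0,0,0.3],[0,0,-24,0,0,0,0.3],[0,0,-32,0,0,0,0.3],[0,0,-40,0,0,1,0.3],[0,0,-41.7,0,0,2,0.3],[0,0,-41.7,0,0,2,0.3],[0,0,-41.7,0,0,2,0.3]]'
python3 - <<'E'
from h import *
p=imaging.camera_params("wrist"); im=imaging.capture("wrist"); cv2.imwrite("pics/w14.png",im); np.save("w14.npy",p,allow_pickle=True)
im=imaging.capture("scene"); cv2.imwrite("pics/s14.png",im)
crop("pics/s14.png","pics/s14a.png",180,60,330,200,4)
goto((.562,-.1835,.058),177.2)
print(proj("wrist",(.5613,-.1839,.065),p))
E
```

```text
clock: 20.4
eef_pos: [0.5612, -0.1834, 0.1134]
eef_rot: [3.141, -0.001, 3.085]
wrist_force: [-0.2, 0.5, 0.8]
opening: 0.0611
clk 20.5 pos [ 0.5616 -0.1837  0.1141] yaw [-1.7999e+02  2.0000e-02  1.7682e+02] q [-0.51  0.65  1.63  0.    0.86 -2.02] F [-1.1 -0.8 -0.3] op 0.0607
turn [-0.01  0.02 -0.38] shift [-0.04  0.02  5.61]
[255.93895975 225.54838508]
```

View pics/w14.png

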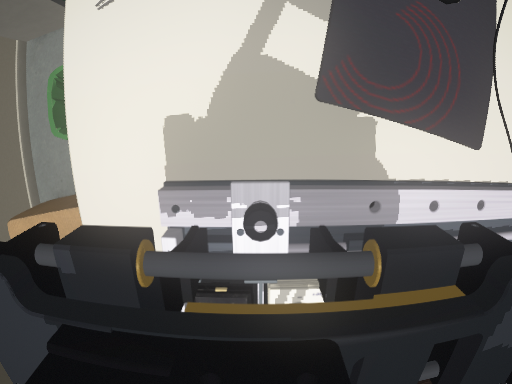

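View pics/s14a.png

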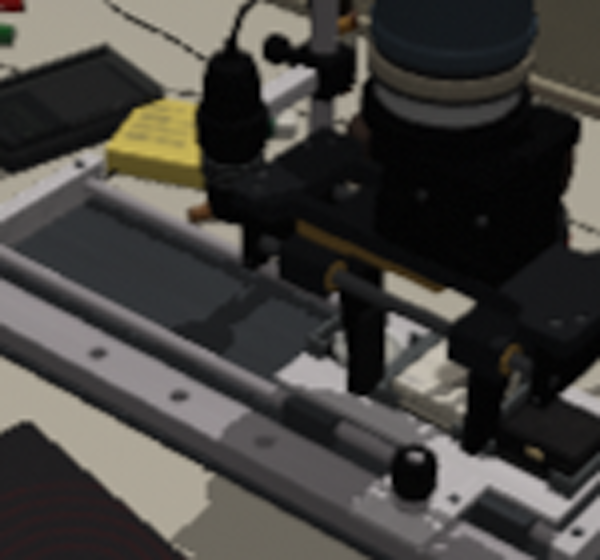

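```bash
python3 -m handwheel '[[0,0,-0.3,0,0.12,2,0.35],[0,0,-0.3,0,0.12,4,0.4],[0,0,-0.3,0,0.12,5,0.4],[0,0,-0.3,0,0.12,5.6,0.45],[0,0,-0.3,0,0.12,5.6,0.5],[0,0,-0.3,0,0.12,5.6,0.55],[0,0,-0.3,0,0.12,5.6,0.55],[0,0,-0.3,0,0.12,5.6,0.55]]' 5
python3 - <<'E'
from h import *
p=imaging.camera_params("wrist"); im=imaging.capture("wrist"); cv2.imwrite("pics/w15.png",im)
im=imaging.capture("scene"); cv2.imwrite("pics/s15.png",im)
crop("pics/s15.png","pics/s15a.png",220,90,340,200,6)
crop("pics/w15.png","pics/w15a.png",160,180,360,300,4)
goto((.562,-.1835,.058),177.2)
E
```

```text
clock: 21.3
eef_pos: [0.5619, -0.1826, 0.0588]
eef_rot: [-3.141, 0.001, 3.093]
wrist_force: [-0.4, -0.4, 0.0]
opening: 0.0396
clk 21.4 pos [ 0.5617 -0.1825  0.0586] yaw [-1.7998e+02  5.0000e-02  1.7720e+02] q [-0.5   0.74  1.65 -0.    0.75 -2.03] F [-0.7 -0.5  0.3] op 0.0393
turn [-0.02  0.05 -0.  ] shift [-0.03 -0.1   0.06]
```

View pics/s15a.png

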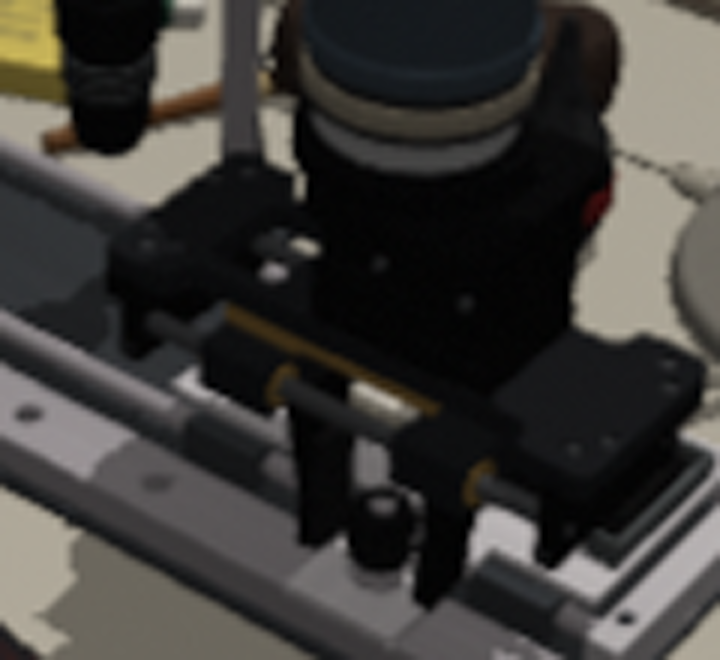

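View pics/w15a.png

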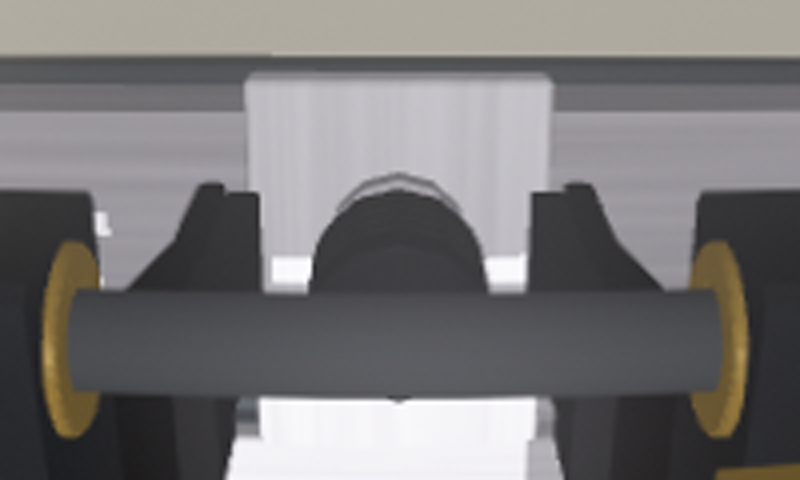

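```bash
python3 -m handwheel '[[0,0,0,-0.1,0.06,0,0.55],[0,0,0,-0.1,0.06,0,0.6],[0,0,0,-0.1,0.06,0,0.7],[0,0,0,-0.1,0.06,0,0.8],[0,0,0,-0.1,0.06,0,0.8],[0,0,0,-0.1,0.06,0,0.8],[0,0,0,-0.1,0.06,0,0.8],[0,0,0,-0.1,0.06,0,0.8]]' 5
python3 -m handwheel '[[0,0,0,0,0,0,0.9],[0,0,0,0,0,0,0.9],[0,0,0,0,0,0,0.9],[0,0,0,0,0,0,0.9],[0,0,0,0,0,0,0.9],[0,0,0,0,0,0,0.9],[0,0,0,0,0,0,0.9],[0,0,0,0,0,0,0.9]]' 40
```

```text
clock: 22.2
eef_pos: [0.5624, -0.1818, 0.058]
eef_rot: [-3.142, -0.0, 3.093]
wrist_force: [0.7, -1.1, -1.4]
opening: 0.0236
clock: 23.0
eef_pos: [0.5624, -0.1818, 0.058]
eef_rot: [3.142, -0.0, 3.093]
wrist_force: [-0.2, 0.3, -0.3]
opening: 0.023
```

```bash
python3 -m handwheel '[[0,0,0,0,0,-0.3,0.9],[0,0,0,0,0,-0.6,0.9],[0,0,0,0,0,-0.9,0.9],[0,0,0,0,0,-1.2,0.9],[0,0,0,0,0,-1.4,0.9],[0,0,0,0,0,-1.4,0.9],[0,0,0,0,0,-1.4,0.9],[0,0,0,0,0,-1.4,0.9]]'
python3 - <<'E'
from h import *
im=imaging.capture("scene"); cv2.imwrite("pics/s16.png",im)
crop("pics/s16.png","pics/s16a.png",220,90,340,200,6)
# target: knob travels 100 mm along stage y
goto((.5624+.0050,-.1818+.0999,.072),177.2)
E
```

```text
clock: 23.8
eef_pos: [0.5624, -0.1818, 0.0719]
eef_rot: [3.142, -0.0, 3.093]
wrist_force: [2.3, -1.3, -7.5]
opening: 0.0229
clk 23.85 pos [ 0.5624 -0.1817  0.0719] yaw [ 1.7999e+02 -1.0000e-02  1.7720e+02] q [-0.5   0.72  1.65  0.    0.78 -2.02] F [ 0.9 -1.  -8.4] op 0.0225
turn [ 0.01 -0.01 -0.  ] shift [-0.01 10.   -0.01]
```

View pics/s16a.png

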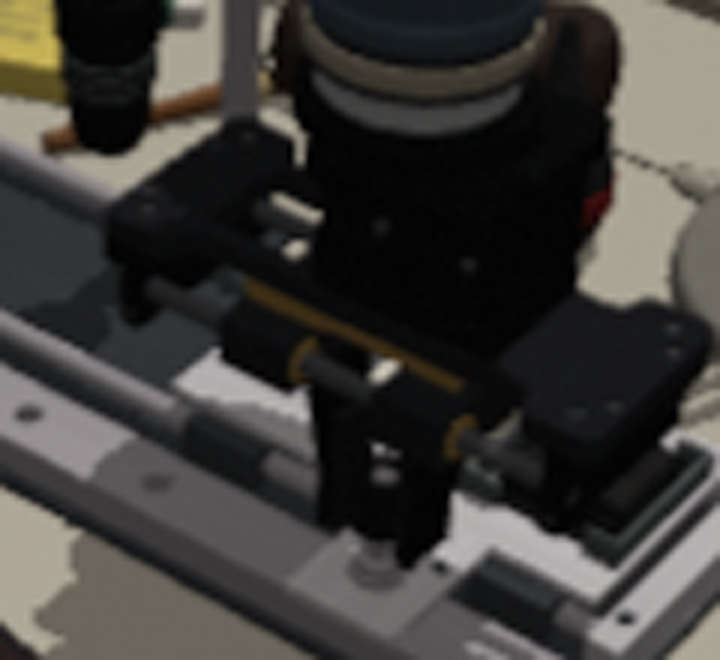

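```bash
python3 -m handwheel '[[0,0,0,0,0.4,0,0.9],[0,0,0,0,1.1,0,0.9],[0,0,0,0,1.8,0,0.9],[0,0,0,0,2.5,0,0.9],[0,0,0,0,3.2,0,0.9],[0,0,0,0,3.9,0,0.9],[0,0,0,0,4.6,0,0.9],[0,0,0,0,5,0,0.9]]'
python3 - <<'E'
from h import *
for n in("scene","side"):
    im=imaging.capture(n); cv2.imwrite(f"pics/{n}17.png",im)
crop("pics/scene17.png","pics/s17a.png",200,60,350,200,4)
goto((.5624+.0050,-.1818+.0999,.072),177.2)
E
```

```text
clock: 24.65
eef_pos: [0.5649, -0.1309, 0.0721]
eef_rot: [3.141, -0.0, 3.093]
wrist_force: [1.8, -1.6, -7.9]
opening: 0.0228
clk 24.75 pos [ 0.5649 -0.1306  0.0721] yaw [ 1.7993e+02 -1.0000e-02  1.7722e+02] q [-0.42  0.71  1.67  0.    0.76 -1.94] F [ 1.8  1.5 -7.6] op 0.0227
turn [ 0.07 -0.01  0.02] shift [-0.01  4.87  0.01]
```

View pics/s17a.png

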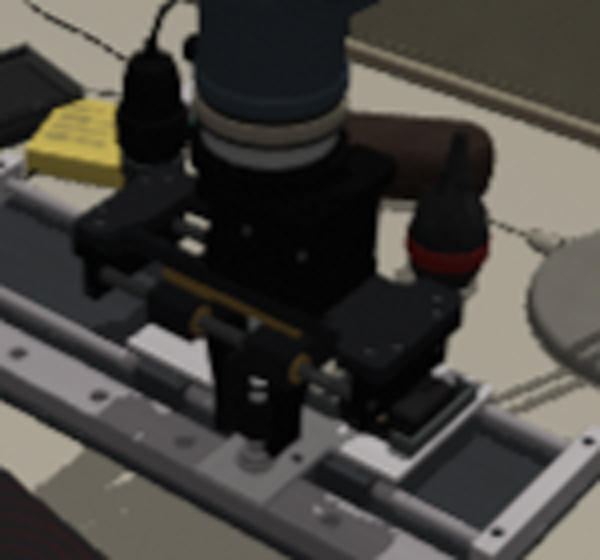

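```bash
python3 -m handwheel '[[0,0,0,0,0.6,0,0.9],[0,0,0,0,1.3,0,0.9],[0,0,0,0,2.0,0,0.9],[0,0,0,0,2.7,0,0.9],[0,0,0,0,3.4,0,0.9],[0,0,0,0,4.1,0,0.9],[0,0,0,0,4.6,0,0.9],[0,0,0,0,4.9,0,0.9]]'
python3 -m handwheel '[[0,0,0,0,0,0,0.9],[0,0,0,0,0,0,0.9],[0,0,0,0,0,0.2,0.9],[0,0,0,0,0,0.4,0.9],[0,0,0,0,0,0.5,0.9],[0,0,0,0,0,0.6,0.9],[0,0,0,0,0,0.7,0.9],[0,0,0,0,0,0.7,0.9]]'
python3 - <<'E'
from h import *
for n in("scene","side"):
    im=imaging.capture(n); cv2.imwrite(f"pics/{n}18.png",im)
crop("pics/scene18.png","pics/s18a.png",170,50,350,200,4)
crop("pics/side18.png","pics/d18a.png",120,100,300,250,4)
goto((.5624+.0050,-.1818+.0999,.058),177.2)
E
```

```text
clock: 25.55
eef_pos: [0.5674, -0.0822, 0.0721]
eef_rot: [3.142, 0.0, 3.093]
wrist_force: [1.1, -1.7, -8.4]
opening: 0.0229
clock: 26.35
eef_pos: [0.5673, -0.083, 0.065]
eef_rot: [3.142, -0.0, 3.092]
wrist_force: [1.3, 1.6, -6.1]
opening: 0.0229
clk 26.45 pos [ 0.5673 -0.0829  0.065 ] yaw [180.    -0.   177.19] q [-0.34  0.71  1.69  0.    0.73 -1.86] F [ 1.4  0.3 -6.3] op 0.0229
turn [ 0.   -0.   -0.01] shift [-0.01  0.1   0.7 ]
```

View pics/s18a.png

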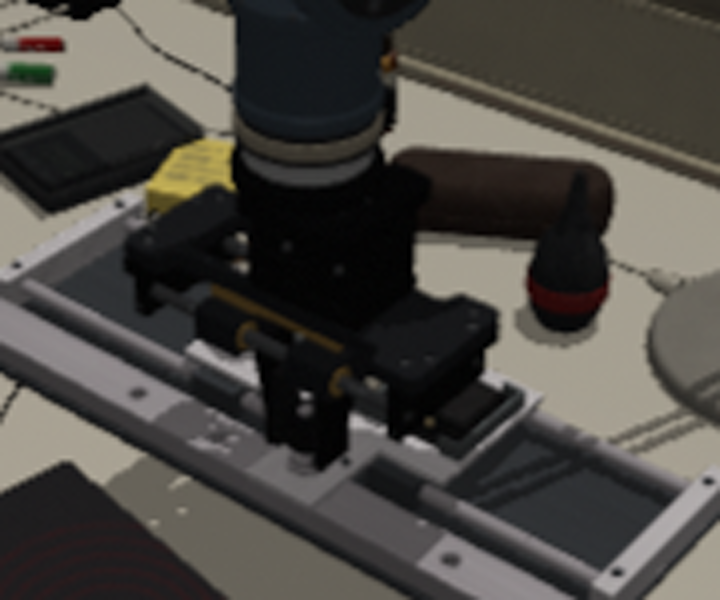

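```bash
python3 -m handwheel '[[0,0,0,0,0.05,0.2,0.9],[0,0,0,0,0.05,0.35,0.9],[0,0,0,0,0.05,0.5,0.9],[0,0,0,0,0.05,0.6,0.9],[0,0,0,0,0.05,0.65,0.9],[0,0,0,0,0.05,0.7,0.9],[0,0,0,0,0.05,0.7,0.9],[0,0,0,0,0.05,0.7,0.9]]'
```

```text
clock: 27.25
eef_pos: [0.5674, -0.0825, 0.0581]
eef_rot: [-3.141, 0.0, 3.093]
wrist_force: [-1.1, -1.8, -4.7]
opening: 0.023
```

```bash
python3 -m handwheel '[[0,0,0,0,0,0.02,0.9],[0,0,0,0,0,0.04,0.9],[0,0,0,0,0,0.05,0.9],[0,0,0,0,0,0.06,0.9],[0,0,0,0,0,0.06,0.9],[0,0,0,0,0,0.06,0.9],[0,0,0,0,0,0.06,0.9],[0,0,0,0,0,0.06,0.9]]'
python3 - <<'E'
from h import *
for i in range(4):
    o=monitor.observe(); im=imaging.capture(["scene","side","wrist","scene"][i]); cv2.imwrite(f"pics/f{i}.png",im); print(o["eef_pos"].round(4),o["wrist_force"].round(1),o["moment"].round(2))
E
```

```text
clock: 28.05
eef_pos: [0.5674, -0.0825, 0.0579]
eef_rot: [-3.141, 0.0, 3.093]
wrist_force: [-1.6, -1.0, 6.9]
opening: 0.0228
[ 0.5674 -0.0825  0.0579] [-1.6 -1.   6.9] [-0.17  0.29 -0.  ]
[ 0.5674 -0.0824  0.0579] [-2.  -0.6  5.2] [-0.09  0.33 -0.  ]
[ 0.5674 -0.0824  0.0579] [-2.5 -0.6  5.8] [-0.16  0.27  0.01]
[ 0.5674 -0.0825  0.058 ] [-2.  -1.   5.3] [-0.17  0.34 -0.01]
```

```bash
python3 - <<'E'
from h import *
crop("pics/f0.png","pics/f0a.png",160,60,350,210,4)
crop("pics/f1.png","pics/f1a.png",120,80,310,240,4)
E
```

```text
(no output)
```

View pics/f0a.png

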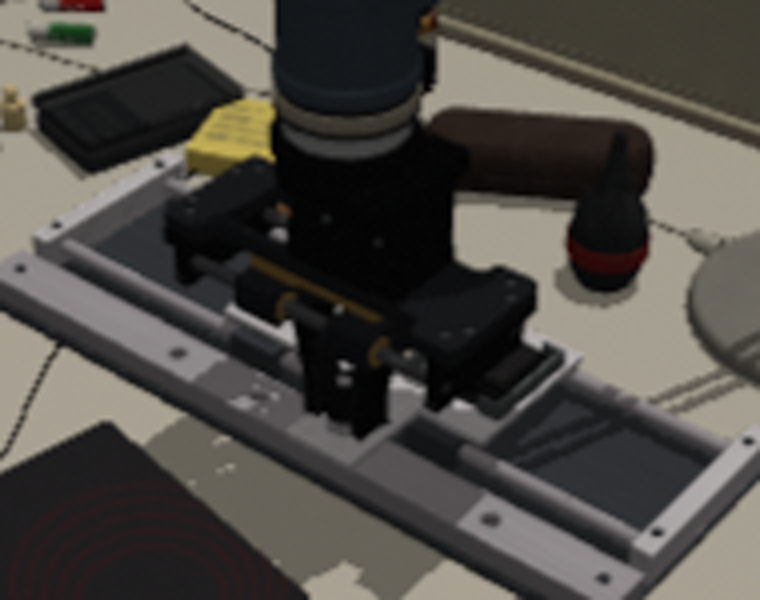

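View pics/f1a.png

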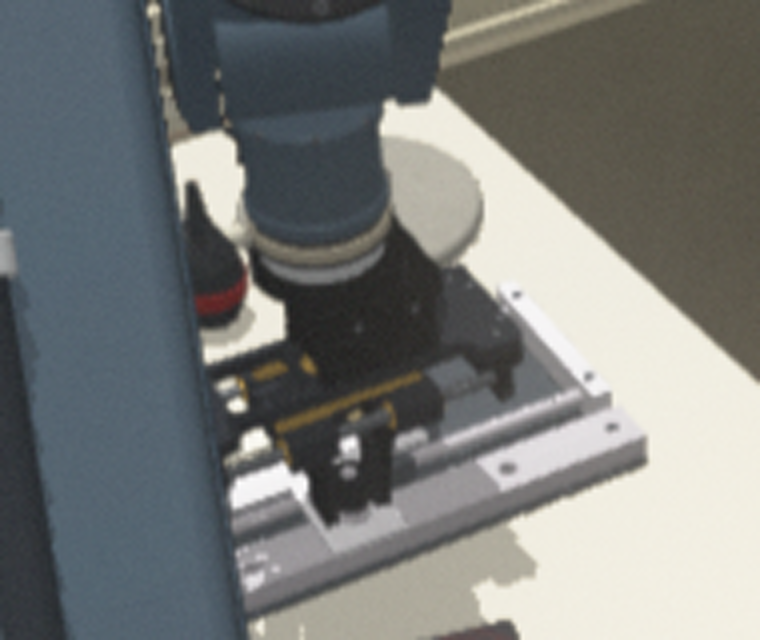

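View pics/f2.png

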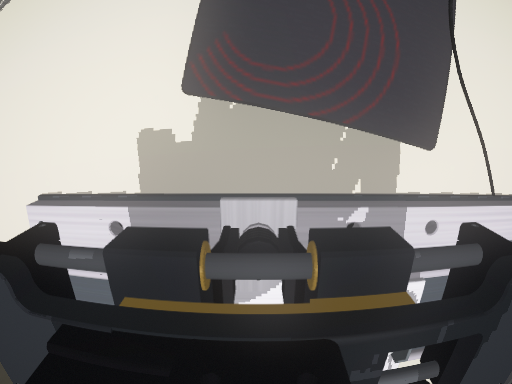

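```bash
python3 - <<'E'
from cell import manip, monitor
o=monitor.observe(); print(o["clock"],o["eef_pos"],o["wrist_force"],o["opening"])
print(manip.sign_off())
E
```

```text
28.25 [ 0.56744094 -0.08244477  0.05795605] [-1.38890088 -0.87639186  5.5353849 ] 0.023106632334189928
the job is handed in; nothing more can be done
None
```

I put the case in the end nest, the card stack in the middle nest and the capsule in the small nest. I then pulled the knob up about 14 mm, slid the sledge 100 mm to the next hole and let the pin down. I handed the job in at 28.25 s, still holding the knob.

**Pin and travel:** On the way down the spring force followed the expected values, about −6 N half-way and −4.7 N near the bottom. Lowering a little further brought a firm stop at about +5.5 N, with the tool back at its starting grip height, so the pin reads as home. The tool moved 99.5 mm, within the pin's play, and the last wrist picture shows the knob between the loading hole and the two further holes.

**Items in the nests:** After placing, the scene pictures showed all three lying flat. The gripper hid the capsule and the lens in the last pictures, so I inferred that the capsule is under the microscope from the hole position and did not see it directly.

**Other checks:**
- **Camera disagreement:** The wrist camera disagreed with the other two by about 2–3 mm in y. I corrected for this at each placing by comparing item and nest in the same picture.
- **Microscope, loupe and tweezers:** My moves kept clear of these and no unexpected force showed up. I took no last picture to confirm they had not moved.

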